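# Flatten the whetstones in the clamp tray and set them to dry

## Robot

A 6-joint arm with a two-finger parallel gripper is mounted at the origin on a cart in front of the work surface, level with it; the furniture and walls round the work are solid. World frame = base frame: x ahead of the robot, y to its left, z up, the work surface at z = 0. Lengths are in m, angles in rad, forces in N, time in s.
With the tool pointing down it reaches from about 0.25 to 0.775 m from the base axis. Payload 8.9 kg.
Tool frame: the origin (TCP) lies midway between the tips of the shut fingers; the grasp point (between the pads) lies 19 mm behind it (r.tcp_to_grasp is the distance from the TCP to the grasp point, in m); z points along the fingers, y is the line along which they close (so a half turn about z gives the same grasp; the last joint's range is limited). The gripper opens to 85 mm and grips with 20 to 120 N. Pads are 22 mm wide; open, the fingers measure 114 mm over their backs; the gripper's body (76 mm by 85 mm) begins 54 mm behind the grasp point. The pads swing forward as they close: fully open they stand 13 mm farther back than shut.
Start: joints at [-1.385, 0.291, -0.153, 1.127, 0, 1.431], TCP at [0.168, -0.498, 0.231] pointing down, gripper open.
Joint ranges: [-2.52, 2.52], [-0.91, 1.74], [-1.3, 1.37], [-1.96, 2.02], [-1.52, 1.47], [-3.14, 3.14]. Speed limits (rad/s): [2.22, 2.22, 2.79, 3.14, 3.14, 3.14].

## Interface

Orientations are given as [roll, pitch, yaw] about the fixed x, y, z axes, in that order (R = Rz(yaw) Ry(pitch) Rx(roll)).
In Python, from workcell import r, camrig, sensors gives the robot as it stands (r), with the cameras (camrig) and the readings (sensors).
- The arm moves only by the shell command python3 jog.py [FORCE], which reads ROWS from standard input. ROWS is one flat JSON list of numbers that holds 1 to 20 rows one after another, with no inner brackets; each row has 5 numbers: dx, dy, dz in parts of the range, where 1.0 means 0.8 m, then a turn about the tool's z in shares of pi rad (1.0 is pi rad), then the finger opening in m; each row is the pose to reach, as a shift and turn from the pose commanded when the command began, along the tool's axes at that moment; what a row does not reach only later rows make up. A row lasts 1/10 s, in which the tool goes at most 0.05 m and 0.15 rad, less where a joint would pass 70% of its speed; a pose out of reach is approached as far as the arm can. The fingers move at their own pace and stop on an object; FORCE is the grip in N (left out, the last holds). Time passes only in rows, so rows that do not move let the fingers close. It prints the time, the measured TCP pose, the force, the opening and the grip force at its end. A shift or turn number past 1, either way, is cut back to 1. Input that does not fit is refused with a message, and nothing moves.
- sensors.state(): the state, without advancing time (a new reading comes with each control period).
- camrig.get_image(name): name is "scene" or "top" or "wrist"; returns the picture (420x560x3 uint8, red, green, blue); there is no depth.
- camrig.calibration(name): a dict with "fx", "fy", "cx", "cy" (pixels), "xyz" and "rotation" of the camera in the world. Camera axes: x right, y up, looking along -z (the intrinsics and any distortion apply to the point x, -y, -z); pixel columns grow to the right and rows downward; lengths in m; the calibration is good to about 2 mm. A picture is of the moment at which its call begins: read the wrist's pose just before it. calibration takes no time and is no camera call; for the wrist camera it gives the pose at the moment of the call.
- r.close_job(): hands the job in; it is judged then, once.
The state is a dict: "time_s": time; "joint_positions": joint angles; "qvel": joint speeds; "tau": joint torques, N m; "position": TCP position; "eef_rot": TCP orientation; "contact_force": force on the tool from outside, world axes, zero at the start; "wrist_torque": the same for the moment, N m; "gripper_width": finger opening in m; "grip_force": force on a finger pad.
Only numpy, scipy, OpenCV 4.12 (cv2) and the standard library are available. Lean on these libraries where they do the work, as an engineer would, in place of code of your own. Each camera call takes 0.05 s, during which the arm holds its last target. There are 200 camera calls.

## Task

Flatten the dished whetstones: open the clamp tray with its lever, lay every stone that is there flat in a bay of its own, swing the lever to locked (90 degrees) and, going from the finest stone (narrowest) to the coarsest (widest) so that no coarse grit is carried over, push the lapping block along each stone under light steady pressure, slowly (a few centimetres a second), over its full length from the jaw end to the fixed stop. Then put the lapping block back plate down on its cork mat, release the lever fully and lay the stones to dry flat across the bamboo tray, not touching one another. Leave the other things where they stand.

Things in the scene. Friction and masses are not known exactly. Their poses are not given: they have to be found in the camera images.
- clamp_tray: Fixed beech clamp tray. Origin under its middle, on the worktop. Board 290 mm (x) by 196 mm (y), floor 16 mm above the worktop. Three bays at x = -88, 0, +88 mm, each 76 mm wide between rubber ribs 5 mm high; any stone fits any bay, lying lengthwise along the tray's y, centre near y = -2 mm before clamping (+4 mm once clamped).
- stop_mid (a point): Top of the fixed steel stop at the +y (left) end of all bays, middle of its inner face: y = +74 mm of the tray, 30 mm above the worktop (its top edge is at 31 mm).
- jaw_mid (a point): Top of the sliding steel jaw at the -y (right) end of all bays, middle of its face, 30 mm above the worktop. Lever released: y = -78 mm of the tray, 152 mm from the stop. Lever locked: it comes 13.5 mm nearer and pushes the stones against the stop, gripping them. Half closed it leaves too little room for a stone.
- clamp_lever (a joint): Angle (rad) of the clamp's cam lever about an upright axis, anticlockwise from above. 0 = released: it points along the tray's -y (right). 1.57 (90 degrees) = locked: it points along the tray's +x (away from the robot). It can go on to 1.9 but then overtightens. 2 to 6 N at the knob moves it; it stays where left. Starts at 1.1 to 1.38.
- lever_knob (a point): Middle (66 mm up) of the upright round black knob at the lever's end: 24 mm across, from 41 to 87 mm above the worktop, 115 mm from the lever's axis. Grasp or push it from above.
- lever_pivot (a point): Point on the lever's upright axis at knob height (66 mm), at x = 0, y = -125 mm of the tray.
- stone_fine: Fine whetstone, the narrowest: 40 mm wide (its x), 140 mm long (its y), 28 mm high; pale stone on a wooden base 10 mm thick. 0.3 kg. Origin at the centre of its underside. Starts flat on the worktop at the left; may be absent.
- stone_medium: Medium whetstone: plain grey block 50 mm wide (its x), 140 mm long (its y), 33 mm high. 0.46 kg. Origin at the centre of its underside. Starts flat on the worktop at the left; may be absent.
- stone_coarse: Coarse whetstone, the widest: plain grey block 60 mm wide (its x), 140 mm long (its y), 38 mm high. 0.64 kg. Origin at the centre of its underside. Starts flat on the worktop at the left; may be absent.
- lapping_block: Steel plate 62 mm (x) by 90 mm (y), 9 mm thick, under a 12 mm rubber cushion and a dark wooden handle: foot board 21 to 27 mm up, grip bar 28 mm wide (x), 74 mm long (y), 27 to 63 mm up. Origin: middle of the plate's underside. 0.4 kg. The handle sinks straight down by up to 10 mm, 0.9 N per mm: 3 to 6 mm past first touch is a light pressure. Starts on the cork mat.
- cork_mat: Fixed cork mat 100 mm (its x) by 124 mm (its y), 4 mm thick, front right; home of the lapping block. Origin at the centre of its underside, on the worktop.
- bamboo_tray: Fixed flat bamboo tray at the right, for drying: 97 mm wide (its x), 335 mm long (its y), top 22 mm above the worktop, no rim. Origin at its centre, on the worktop. A stone laid across it has its long axis along the tray's x and overhangs a little at both sides.
- ramekin: Bystander: white ramekin, 103 mm across, 52 mm high, front left.
- spice_a: Bystander: square spice jar, 46 mm wide, 97 mm high, behind the clamp tray.
- spice_b: Bystander: square spice jar, 46 mm wide, 97 mm high, behind the clamp tray.
- kitchen_timer: Bystander: round kitchen timer, 64 mm across, 58 mm high, behind and right of the clamp tray.

How it is judged:
On the way, in this order (a step that is already met when the one before it is completed fails the run):
1. the lever stands at locked, a quarter turn (90 degrees) from released, with every stone lying flat in a bay (value of joint clamp_lever between 1.42 and 1.72 rad and z of stone_fine in the frame of clamp_tray between 0.012 and 0.02 m and angle between each of stone_fine, stone_medium, stone_coarse's own z axis and vertical below 0.06 rad and angle between the y axis of each of stone_fine, stone_medium, stone_coarse and the y axis of clamp_tray, either way round below 0.15 rad and x of stone_fine in the frame of clamp_tray between -0.125 and 0.125 m and y of stone_fine in the frame of clamp_tray between -0.02 and 0.02 m and z of stone_medium in the frame of clamp_tray between 0.012 and 0.02 m and x of stone_medium in the frame of clamp_tray between -0.125 and 0.125 m and y of stone_medium in the frame of clamp_tray between -0.02 and 0.02 m and z of stone_coarse in the frame of clamp_tray between 0.012 and 0.02 m and x of stone_coarse in the frame of clamp_tray between -0.125 and 0.125 m and y of stone_coarse in the frame of clamp_tray between -0.02 and 0.02 m), for 0.3 s.
2. the lapping block presses lightly on the jaw end of the fine (narrowest) stone (contact force between lapping_block and stone_fine between 1.5 and 25 N and ((y of stop_mid in the frame of stone_fine above 0 m and y of lapping_block in the frame of stone_fine below -0.018 m) or (y of stop_mid in the frame of stone_fine below 0 m and y of lapping_block in the frame of stone_fine above 0.018 m)) and x of lapping_block in the frame of stone_fine between -0.02 and 0.02 m), for 0.2 s.
3. the lapping block passes slowly under light pressure over the middle of the fine (narrowest) stone (contact force between lapping_block and stone_fine between 1.5 and 25 N and y of lapping_block in the frame of stone_fine between -0.014 and 0.014 m and x of lapping_block in the frame of stone_fine between -0.02 and 0.02 m), for 0.4 s.
4. the lapping block presses lightly on the stop end of the fine (narrowest) stone (contact force between lapping_block and stone_fine between 1.5 and 25 N and ((y of stop_mid in the frame of stone_fine above 0 m and y of lapping_block in the frame of stone_fine above 0.018 m) or (y of stop_mid in the frame of stone_fine below 0 m and y of lapping_block in the frame of stone_fine below -0.018 m)) and x of lapping_block in the frame of stone_fine between -0.02 and 0.02 m), for 0.2 s.
5. the lapping block presses lightly on the jaw end of the medium stone (contact force between lapping_block and stone_medium between 1.5 and 25 N and ((y of stop_mid in the frame of stone_medium above 0 m and y of lapping_block in the frame of stone_medium below -0.018 m) or (y of stop_mid in the frame of stone_medium below 0 m and y of lapping_block in the frame of stone_medium above 0.018 m)) and x of lapping_block in the frame of stone_medium between -0.02 and 0.02 m), for 0.2 s.
6. the lapping block passes slowly under light pressure over the middle of the medium stone (contact force between lapping_block and stone_medium between 1.5 and 25 N and y of lapping_block in the frame of stone_medium between -0.014 and 0.014 m and x of lapping_block in the frame of stone_medium between -0.02 and 0.02 m), for 0.4 s.
7. the lapping block presses lightly on the stop end of the medium stone (contact force between lapping_block and stone_medium between 1.5 and 25 N and ((y of stop_mid in the frame of stone_medium above 0 m and y of lapping_block in the frame of stone_medium above 0.018 m) or (y of stop_mid in the frame of stone_medium below 0 m and y of lapping_block in the frame of stone_medium below -0.018 m)) and x of lapping_block in the frame of stone_medium between -0.02 and 0.02 m), for 0.2 s.
8. the lapping block presses lightly on the jaw end of the coarse (widest) stone (contact force between lapping_block and stone_coarse between 1.5 and 25 N and ((y of stop_mid in the frame of stone_coarse above 0 m and y of lapping_block in the frame of stone_coarse below -0.018 m) or (y of stop_mid in the frame of stone_coarse below 0 m and y of lapping_block in the frame of stone_coarse above 0.018 m)) and x of lapping_block in the frame of stone_coarse between -0.02 and 0.02 m), for 0.2 s.
9. the lapping block passes slowly under light pressure over the middle of the coarse (widest) stone (contact force between lapping_block and stone_coarse between 1.5 and 25 N and y of lapping_block in the frame of stone_coarse between -0.014 and 0.014 m and x of lapping_block in the frame of stone_coarse between -0.02 and 0.02 m), for 0.4 s.
10. the lapping block presses lightly on the stop end of the coarse (widest) stone (contact force between lapping_block and stone_coarse between 1.5 and 25 N and ((y of stop_mid in the frame of stone_coarse above 0 m and y of lapping_block in the frame of stone_coarse above 0.018 m) or (y of stop_mid in the frame of stone_coarse below 0 m and y of lapping_block in the frame of stone_coarse below -0.018 m)) and x of lapping_block in the frame of stone_coarse between -0.02 and 0.02 m), for 0.2 s.
At the end, for the whole second after the job is handed in: every stone lies flat across the bamboo tray (centre within 35 mm of its middle line, 150 mm of its middle lengthwise, at most 0.35 rad askew), none touching another; the lapping block stands plate down within 40 mm of the cork mat's middle; the lever is below 0.25 rad; all at rest (x of stone_fine in the frame of bamboo_tray between -0.035 and 0.035 m and y of stone_fine in the frame of bamboo_tray between -0.15 and 0.15 m and height (world z) of stone_fine between 0.017 and 0.027 m and angle between each of stone_fine, stone_medium, stone_coarse, lapping_block's own z axis and vertical below 0.06 rad and angle between the y axis of each of stone_fine, stone_medium, stone_coarse and the x axis of bamboo_tray, either way round below 0.35 rad and linear speed of each of stone_fine, stone_medium, stone_coarse, lapping_block below 0.02 m/s and x of stone_medium in the frame of bamboo_tray between -0.035 and 0.035 m and y of stone_medium in the frame of bamboo_tray between -0.15 and 0.15 m and height (world z) of stone_medium between 0.017 and 0.027 m and x of stone_coarse in the frame of bamboo_tray between -0.035 and 0.035 m and y of stone_coarse in the frame of bamboo_tray between -0.15 and 0.15 m and height (world z) of stone_coarse between 0.017 and 0.027 m and contact force between stone_fine and stone_medium below 0.05 N and contact force between each of stone_medium, stone_fine and stone_coarse below 0.05 N and value of joint clamp_lever below 0.25 rad and horizontal distance between lapping_block and cork_mat below 0.04 m and height (world z) of lapping_block below 0.01 m).
It fails at once if the ramekin, a spice jar or the kitchen timer is moved more than 4 cm (distance of any of ramekin, spice_a, spice_b, kitchen_timer from where it was at the start of the episode above 0.04 m).
It fails at once if the lapping block is pressed on a stone with over 40 N (contact force between lapping_block and stone_fine above 40 N or contact force between lapping_block and stone_medium above 40 N or contact force between lapping_block and stone_coarse above 40 N).
Of stone_fine, stone_medium, stone_coarse only 2 to 3 are there at a start; the rules pass over those that are not, and their reading is None.
At some moment in a run one of stone_fine, stone_medium, stone_coarse, lapping_block may be knocked a few centimetres aside while the robot is not near it.
It also fails if it takes over 210 s, if anything falls off the work surface, if the arm or the gripper's body presses on something with over 40 N, if the wrist force passes 120 N, or if a joint passes its speed limit or range.

## Working session

There is one attempt and no reset: what is moved stays moved. The work goes in short steps, Python scripts to look and compute and a shell command to move; the robot and the scene stay as the last step left them, time stands still between calls to the robot, and variables do not carry over. Pictures are saved under pics/ and viewed, at most 14 in all, crops included, and the job is handed in when it is done.

```bash
ls; mkdir -p pics; python3 - <<'E'
from workcell import r, camrig, sensors
import cv2
for n in ("scene","top"):
    im=camrig.get_image(n); cv2.imwrite(f"pics/{n}0.png",im[:,:,::-1])
    c=camrig.calibration(n); print(n,c)
s=sensors.state(); print({k:s[k] for k in("time_s","position","eef_rot","gripper_width")})
E
```

```text
jog.py
pics
workcell.py
scene {'fx': 479.97574550596426, 'fy': 479.97574550596426, 'cx': 280.4058255799249, 'cy': 208.9309781337971, 'xyz': array([-0.15120711, -1.07117069,  1.02039955]), 'rotation': array([ 0.93925034,  0.00839496, -0.54918276])}
top {'fx': 511.82611449281865, 'fy': 511.82611449281865, 'cx': 277.46026734802416, 'cy': 205.44484663130484, 'xyz': array([0.32492707, 0.05877698, 1.58932496]), 'rotation': array([ 0.1332111 ,  0.00296048, -1.56106373])}
{'time_s': 0.1, 'position': array([ 0.16747128, -0.49717772,  0.23080274]), 'eef_rot': array([-3.14045397e+00, -1.60756415e-04,  3.24765473e-01]), 'gripper_width': 0.08544841831502564}
```

View pics/top0.png

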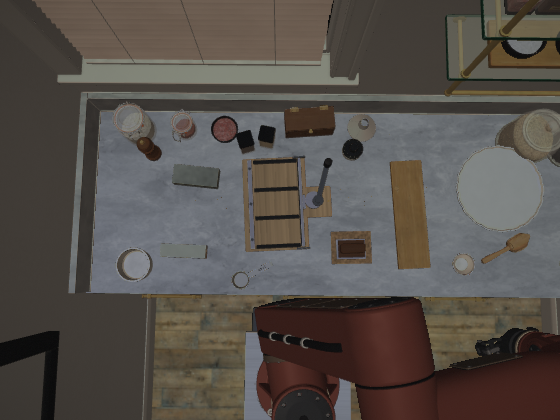

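View pics/scene0.png

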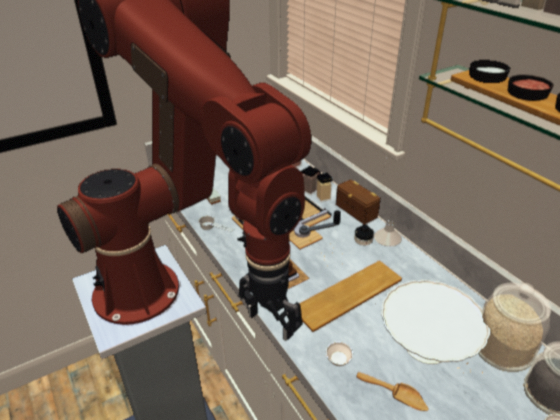

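Top view (up = +x, left = +y): two stones at the left, pale (fine) at (185,251) and grey at (196,176). Tray is around (275,203), lever knob (327,162), lapping block (351,248) on the mat, bamboo (409,214), ramekin (134,265), jars (246,140) and (266,134), timer (353,149).

```bash
cat > h.py <<'E'
import numpy as np, cv2
from scipy.spatial.transform import Rotation as R
from workcell import r, camrig, sensors
def ray(c,px):
    px=np.atleast_2d(np.float64(px))
    d=np.c_[(px[:,0]-c["cx"])/c["fx"],-(px[:,1]-c["cy"])/c["fy"],-np.ones(len(px))]
    return np.array(c["xyz"]),R.from_euler("xyz",c["rotation"]).apply(d)
def cast(c,px,z):
    o,d=ray(c,px); t=(z-o[2])/d[:,2]; return o+t[:,None]*d
def proj(c,P):
    q=R.from_euler("xyz",c["rotation"]).inv().apply(np.atleast_2d(P)-c["xyz"])
    return np.c_[c["cx"]-c["fx"]*q[:,0]/q[:,2],c["cy"]+c["fy"]*q[:,1]/q[:,2]]
def rect(c,mask,z):
    """largest blob of a mask -> metric min-area rectangle on plane z: centre, sizes (short,long), yaw of long axis"""
    cs,_=cv2.findContours(mask.astype(np.uint8),cv2.RETR_EXTERNAL,cv2.CHAIN_APPROX_NONE)
    k=max(cs,key=cv2.contourArea)[:,0,:]
    P=cast(c,k,z)[:,:2].astype(np.float32)
    (ce,(w,l),a)=cv2.minAreaRect(P*1000)
    a=np.radians(a)+(np.pi/2 if l>w else 0); a=(a+np.pi/2)%np.pi-np.pi/2
    return np.array(ce)/1000,sorted((w,l)),a
def tool(target,yaw=None,s=None):
    """shift along the tool axes to a TCP target, turn about tool z to reach a tool-y line at world angle yaw"""
    s=s or sensors.state(); T=R.from_euler("xyz",s["eef_rot"])
    d=T.inv().apply(np.array(target)-s["position"]); t=None
    if yaw is not None:
        y=T.apply([0,1,0]); t=-(yaw-np.arctan2(y[1],y[0])); t=(t+np.pi/2)%np.pi-np.pi/2
    return np.round(d,4),t
E
python3 - <<'E'
from h import *
im=cv2.imread("pics/top0.png"); c=camrig.calibration("top")
cv2.imwrite("pics/top0z.png",cv2.resize(im[110:285,150:440],None,fx=2.7,fy=2.7,interpolation=cv2.INTER_CUBIC))
hsv=cv2.cvtColor(im,cv2.COLOR_BGR2HSV)
for p in[(185,251),(196,176),(120,200),(272,180),(351,265),(409,214),(351,248),(327,162),(318,190)]: print(p,im[p[1],p[0]],hsv[p[1],p[0]])
for n,p,z in[("fine",(185,251),.028),("grey",(196,176),.035),("knob",(327,162),.087),("mat",(351,248),.004),("bamboo",(409,214),.022),("pivot",(318,201),.05),("ram",(134,265),.052),("j1",(246,140),.097),("j2",(266,134),.097),("timer",(353,149),.058),("tray",(275,203),.016)]: print(n,cast(c,p,z).round(3))
E
```

```text
(185, 251) [112 116 110] [ 70  13 116]
(196, 176) [81 84 80] [68 12 84]
(120, 200) [122 115 111] [109  23 122]
(272, 180) [ 72  93 110] [ 17  88 110]
(351, 265) [128 123 118] [105  20 128]
(409, 214) [ 52  81 102] [ 17 125 102]
(351, 248) [28 37 53] [ 11 120  53]
(327, 162) [29 30 30] [30  9 30]
(318, 190) [58 56 54] [105  18  58]
fine [[0.392 0.345 0.028]]
grey [[0.623 0.318 0.035]]
knob [[ 0.659 -0.082  0.087]]
mat [[ 0.407 -0.163  0.004]]
bamboo [[ 0.512 -0.34   0.022]]
pivot [[ 0.546 -0.058  0.05 ]]
ram [[0.347 0.492 0.052]]
j1 [[0.722 0.161 0.097]]
j2 [[0.741 0.102 0.097]]
timer [[ 0.707 -0.164  0.058]]
tray [[0.543 0.073 0.016]]
```

View pics/top0z.png

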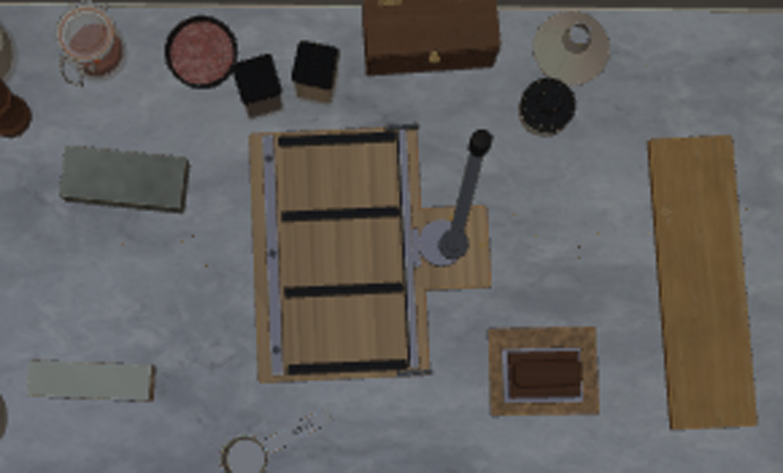

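The zoom shows grey stone top face at about (125,178), fine (90,380), tray ribs, lever knob (480,142), pivot (453,243), mat (543,370). I'll measure these in metric terms.

```bash
cat > meas.py <<'E'
from h import *
import sys
im=cv2.imread(sys.argv[1]); c=camrig.calibration("top")
hsv=cv2.cvtColor(im,cv2.COLOR_BGR2HSV).astype(int)
H,S,V=hsv[...,0],hsv[...,1],hsv[...,2]
def box(m,x0,x1,y0,y1):
    o=np.zeros_like(m); o[y0:y1,x0:x1]=m[y0:y1,x0:x1]; return cv2.morphologyEx(o.astype(np.uint8),cv2.MORPH_OPEN,np.ones((3,3)))
stone=(H>40)&(H<98)&(V>60)
print("fine",rect(c,box(stone,155,215,236,266),.028))
print("grey",rect(c,box(stone,165,226,158,194),.038),rect(c,box(stone,165,226,158,194),.033))
brown=(H<25)&(S>60)&(V>35)
print("mat",rect(c,box((H<25)&(S>35)&(V>35),325,378,225,270),.004))
print("grip",rect(c,box((V<70)&(S>70),325,378,225,270),.063))
print("bamboo",rect(c,box(brown,380,440,150,280),.022))
E
python3 meas.py pics/top0.png; python3 - <<'E'
from h import *
c=camrig.calibration("top")
def z(p): return np.array(p)/2.7+[150,110]-.3
for a,b in[((280,142),(397,135)),((283,216),(400,210)),((285,292),(405,285)),((288,370),(408,361))]:
    A,B=cast(c,[z(a),z(b)],.021); d=A-B; print("rib",A[:2].round(3),B[:2].round(3),np.degrees(np.arctan2(-d[0],d[1])).round(1))
A=cast(c,[z((274,137)),z((283,373))],.031); print("stopinner",A[:,:2].round(4))
A=cast(c,[z((404,130)),z((412,370))],.031); print("jaw",A[:,:2].round(4))
print("pivot",cast(c,z((453,243)),.05),"knob",cast(c,z((481,142)),.087))
E
```

```text
fine (array([0.39334412, 0.35397714]), [38.103294372558594, 137.47927856445312], np.float64(1.5420183412135549))
grey (array([0.62504932, 0.32138245]), [57.9391975402832, 138.01930236816406], np.float64(1.4751085493541858)) (array([0.62601666, 0.32222882]), [58.12600326538086, 138.46414184570312], np.float64(1.4751086825122406))
mat (array([ 0.41008398, -0.16251222]), [98.70082092285156, 123.6913833618164], np.float64(-1.5611269537582535))
grip (array([ 0.40381683, -0.15636929]), [47.48749923706055, 80.4033432006836], np.float64(-1.5611668574821178))
bamboo (array([ 0.51405548, -0.34095822]), [98.1501693725586, 333.97735595703125], np.float64(0.05892941327110779))
rib [0.67  0.142] [0.68  0.007] 4.0
rib [0.584 0.137] [0.592 0.003] 3.5
rib [0.496 0.134] [ 0.505 -0.003] 3.9
rib [0.407 0.129] [ 0.418 -0.007] 4.8
stopinner [[0.6741 0.1485]
 [0.4031 0.1339]]
jaw [[ 0.6837 -0.0011]
 [ 0.4078 -0.0113]]
pivot [[ 0.54989528 -0.05606644  0.05      ]] knob [[ 0.65796739 -0.08442432  0.087     ]]
```

Stone sizes read 38x137 (fine) and 58x138 (so coarse), so medium is absent. Bamboo's long axis runs along world x, so every yaw stays near zero. Tray origin comes out at about (.543,.068) with yaw about .063, consistent from ribs, stop and pivot. Next I go above the knob.

```bash
python3 - <<'E'
from h import *
print(tool((.656,-.083,.18),np.radians(75.5)))
E
```

```text
(array([ 0.5951, -0.2366,  0.0512]), np.float64(0.577838397610904))
```

Units first: shifts go in shares of 0.8 m and turns go in shares of pi rad. So 0.595 m / 0.8 = 0.7438, -0.237 m / 0.8 = -0.2963, -2.564 rad / 3.1416 = -0.8161.

```bash
X=1; echo '[0.25,-0.1,0.0125,-0.2865,0.06,0.25,-0.1,0.0125,-0.2865,0.06,0.25,-0.1,0.0125,-0.2865,0.06,0.25,-0.1,0.0125,-0.2865,0.06,0.25,-0.1,0.0125,-0.2865,0.06,0.7438,-0.2963,0.0638,-0.8161,0.06,0.7438,-0.2963,0.0638,-0.8161,0.06,0.7438,-0.2963,0.0638,-0.8161,0.06,0.7438,-0.2963,0.0638,-0.8161,0.06,0.7438,-0.2963,0.0638,-0.8161,0.06,0.7438,-0.2963,0.0638,-0.8161,0.06,0.7438,-0.2963,0.0638,-0.8161,0.06,0.7438,-0.2963,0.0638,-0.8161,0.06,0.7438,-0.2963,0.0638,-0.8161,0.06,0.7438,-0.2963,0.0638,-0.8161,0.06,0.7438,-0.2963,0.0638,-0.8161,0.06,0.7438,-0.2963,0.0638,-0.8161,0.06,0.7438,-0.2963,0.0638,-0.8161,0.06,0.7438,-0.2963,0.0638,-0.8161,0.06,0.7438,-0.2963,0.0638,-0.8161,0.06]' | python3 jog.py 30; python3 - <<'E'
from h import *
s=sensors.state(); c=camrig.calibration("wrist"); im=camrig.get_image("wrist"); cv2.imwrite("pics/w1.png",im[:,:,::-1])
print(s["position"],s["eef_rot"],s["joint_positions"],c)
print(proj(c,[.656,-.083,.087]),tool((.656,-.083,.06),np.radians(75.5)))
E
```

```text
time_s: 2.1
position: [0.6557, -0.0831, 0.1802]
eef_rot: [3.142, -0.0, 2.885]
contact_force: [0.6, 0.2, 0.0]
gripper_width: 0.0603
grip_force: 0.0
[ 0.65570378 -0.08312959  0.18020998] [ 3.14157429e+00 -1.97301735e-04  2.88527236e+00] [-2.36637646e-01  5.81510315e-01  1.67534855e-01  1.15701777e+00
  2.22457977e-05  1.96826436e-02] {'fx': 353.3091368363939, 'fy': 353.3091368363939, 'cx': 281.3967997908934, 'cy': 214.31178662905572, 'xyz': array([ 0.58087993, -0.0636333 ,  0.32261621]), 'rotation': array([-3.11951452e-01,  3.62821506e-04,  1.31489309e+00])}
[[281.9149761  216.47294196]] (array([-0.0002,  0.0002,  0.1203]), np.float64(-0.002624986709830246))
```

View pics/w1.png

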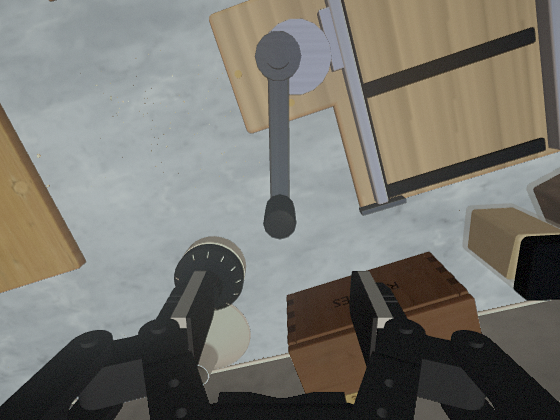

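The wrist image shows the knob top at about (280,222), pivot cap at (278,54), a tray rib end (387,191)-(545,147), and the timer at (210,275). The fingers straddle the knob's line.

```bash
python3 - <<'E'
from h import *
c=camrig.calibration("wrist")
for n,p,z in[("knobtop",(280,224),.087),("pivot",(278,56),.05),("pivot",(278,56),.045),("ribT",(388,191),.021),("ribTr",(545,147),.021),("rib2",(367,90),.021),("rib2r",(533,37),.021)]: print(n,cast(c,p,z)[0].round(4))
k=cast(c,(280,224),.087)[0]
print(tool((k[0],k[1],.052),np.radians(75.5)))
E
```

```text
knobtop [ 0.6611 -0.0857  0.087 ]
pivot [ 0.5513 -0.0586  0.05  ]
pivot [ 0.5508 -0.0585  0.045 ]
ribT [0.6778 0.0077 0.021 ]
ribTr [0.6734 0.1423 0.021 ]
rib2 [0.5906 0.0049 0.021 ]
rib2r [0.5849 0.1359 0.021 ]
(array([-0.0059, -0.0011,  0.1283]), np.float64(-0.002624986709830246))
```

Scaled: 0.128 m / 0.8 = 0.16, 0.09 m / 0.8 = 0.1125.

```bash
echo '[-0.0075,-0.0013,0.0625,0,0.06,-0.0075,-0.0013,0.1125,0,0.06,-0.0075,-0.0013,0.16,0,0.06,-0.0075,-0.0013,0.16,0,0.06,-0.0075,-0.0013,0.16,0,0,-0.0075,-0.0013,0.16,0,0,-0.0075,-0.0013,0.16,0,0,-0.0075,-0.0013,0.16,0,0,-0.0075,-0.0013,0.16,0,0,-0.0075,-0.0013,0.16,0,0]' | python3 jog.py 30; python3 - <<'E'
from h import *
s=sensors.state(); p=s["position"]; print(s["contact_force"],s["joint_positions"])
T=R.from_euler("xyz",s["eef_rot"])
piv=np.array([.551,-.0585]); v=p[:2]-piv; L=np.hypot(*v); a=np.arctan2(v[1],v[0]); print(L,np.degrees(a))
piv=p[:2]-.115*v/L
for th in np.radians([12,24,36,48,60,68,76]):
    q=piv+.115*np.array([np.cos(a-th),np.sin(a-th)]); print(np.degrees(th).round(),T.inv().apply([q[0]-p[0],q[1]-p[1],0]).round(3),th.round(3))
E
```

```text
time_s: 3.15
position: [0.6632, -0.086, 0.0551]
eef_rot: [-3.142, 0.004, 2.889]
contact_force: [0.3, -0.8, 8.0]
gripper_width: 0.023
grip_force: 29.3
[ 0.27771228 -0.79508056  8.02866519] [-2.38135505e-01  6.88229993e-01  1.62013386e-02  8.94278996e-01
 -8.03724737e-05  1.48557613e-02]
0.1155047578173276 -13.769644471621204
12.0 [ 0.002 -0.024 -0.   ] 0.209
24.0 [ 0.009 -0.047 -0.   ] 0.419
36.0 [ 0.021 -0.068 -0.   ] 0.628
48.0 [ 0.037 -0.086 -0.   ] 0.838
60.0 [ 0.056 -0.1   -0.   ] 1.047
68.0 [ 0.071 -0.108 -0.   ] 1.187
76.0 [ 0.086 -0.113 -0.   ] 1.326
```

Scaled: -0.111 m / 0.8 = -0.1388, -0.108 m / 0.8 = -0.135, 0.209 rad / 3.1416 = 0.0665.

```bash
echo '[0,0,-0.005,0,0,0.0013,-0.015,-0.005,0.0318,0,0.0025,-0.03,-0.005,0.0665,0,0.0063,-0.045,-0.005,0.0999,0,0.0113,-0.0588,-0.005,0.1334,0,0.0188,-0.0725,-0.005,0.1668,0,0.0263,-0.085,-0.005,0.1999,0,0.0363,-0.0963,-0.005,0.2333,0,0.0463,-0.1075,-0.005,0.2667,0,0.0575,-0.1163,-0.005,0.2992,0,0.07,-0.125,-0.005,0.3333,0,0.0788,-0.13,-0.005,0.3565,0,0.0888,-0.135,-0.005,0.3778,0,0.0988,-0.1388,-0.005,0.4011,0,0.0988,-0.1388,-0.005,0.4011,0]' | python3 jog.py 30; python3 - <<'E'
from h import *
s=sensors.state(); p=s["position"]; print(s["contact_force"],p)
v=p[:2]-[.551,-.0585]; print(np.hypot(*v),np.degrees(np.arctan2(v[1],v[0])))
E
```

```text
time_s: 4.65
position: [0.5558, -0.1751, 0.0556]
eef_rot: [-3.14, 0.003, 1.624]
contact_force: [1.6, -9.6, -20.1]
gripper_width: 0.023
grip_force: 34.3
[  1.6269799   -9.58445756 -20.14281106] [ 0.55577598 -0.17510934  0.05563217]
0.11670709922628986 -87.6546416095239
```

Scaled: 0.293 m / 0.8 = 0.3663, -0.05 m / 0.8 = -0.0625.

```bash
echo '[0,0,0,0,0.05,0,0,0,0,0.05,0,0,0,0,0.06,0,0,-0.0625,0,0.07,0,0,-0.125,0,0.085,0.125,0,-0.1875,0,0.085,0.25,-0.0125,-0.25,0,0.085,0.3663,-0.035,-0.2625,0,0.085,0.3663,-0.035,-0.2625,0,0.085,0.3663,-0.035,-0.2625,0,0.085,0.3663,-0.035,-0.2625,0,0.085,0.3663,-0.035,-0.2625,0,0.085]' | python3 jog.py ; python3 - <<'E'
from h import *
s=sensors.state(); c=camrig.calibration("wrist"); im=camrig.get_image("wrist"); cv2.imwrite("pics/w2.png",im[:,:,::-1])
print(s["position"],s["eef_rot"],c["xyz"],c["rotation"])
E
```

```text
time_s: 5.85
position: [0.5117, 0.1217, 0.2687]
eef_rot: [3.138, -0.001, 1.633]
contact_force: [-0.4, -0.3, 0.1]
gripper_width: 0.0852
grip_force: 0.0
[0.51173849 0.12169889 0.26870197] [ 3.13840213e+00 -1.31853901e-03  1.63270217e+00] [0.50786755 0.19971582 0.41121613] [-0.3116222  -0.00248437  0.06229245]
```

View pics/w2.png

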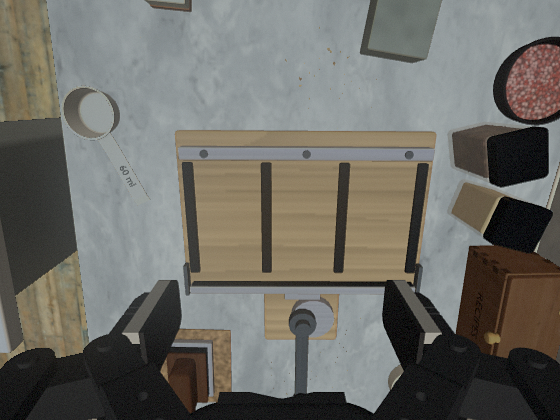

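The image shows the tray with the lever released (pointing down, -y), ribs at columns about 191, 266, 343 and 417, stop at row 153, and jaw at row 288.

```bash
python3 - <<'E'
from h import *
c=camrig.calibration("wrist"); im=cv2.imread("pics/w2.png"); V=im.max(2)
m=(V<75).astype(np.uint8); m[:157]=0; m[275:]=0; m[:,:180]=0; m[:,430:]=0
n,l,st,ce=cv2.connectedComponentsWithStats(m); C=[]
for i in range(1,n):
    if st[i,4]<300: continue
    k=np.argwhere(l==i)[:,::-1]; P=cast(c,k,.021)[:,:2]; ctr,(w,h),a=cv2.minAreaRect((P*1000).astype(np.float32)); print(st[i],np.round(ctr,1),round(w,1),round(h,1),round(a,2))
    u=np.linalg.svd(P-P.mean(0),full_matrices=0)[2][0]; print("  mean",P.mean(0).round(4),"yaw",np.arctan2(-u[0]*np.sign(u[1]),abs(u[1])).round(4)); C.append(P.mean(0))
print("between ribs yaw",np.arctan2(C[-1][1]-C[0][1],C[-1][0]-C[0][0]),C)
g=cv2.cvtColor(im,cv2.COLOR_BGR2HSV).astype(int)
for x in(230,305,380): print(x,[tuple(im[y,x]) for y in range(140,170,3)],[tuple(im[y,x]) for y in range(276,300,3)])
E
```

```text
[ 182  162   18  110 1112] [412.2  62. ] 11.8 133.7 3.23
  mean [0.412  0.0655] yaw 0.0563
[ 261  163   11  109 1042] [499.2  66.9] 11.1 132.6 3.49
  mean [0.499  0.0701] yaw 0.0582
[ 334  163   16  110 1102] [586.5  71.6] 11.7 134.1 3.28
  mean [0.5863 0.0753] yaw 0.0575
[ 405  163   24  112 1200] [674.   75.5] 19.8 137.3 6.97
  mean [0.674  0.0773] yaw 0.0728
between ribs yaw 0.04506291187839079 [array([0.41200691, 0.06546892]), array([0.4989651 , 0.07009825]), array([0.58626437, 0.07525158]), array([0.67397169, 0.07728181])]
230 [(np.uint8(107), np.uint8(133), np.uint8(149)), (np.uint8(105), np.uint8(133), np.uint8(146)), (np.uint8(91), np.uint8(94), np.uint8(100)), (np.uint8(152), np.uint8(141), np.uint8(137)), (np.uint8(146), np.uint8(139), np.uint8(136)), (np.uint8(144), np.uint8(138), np.uint8(135)), (np.uint8(145), np.uint8(140), np.uint8(134)), (np.uint8(101), np.uint8(127), np.uint8(143)), (np.uint8(100), np.uint8(125), np.uint8(139)), (np.uint8(98), np.uint8(124), np.uint8(137))] [(np.uint8(100), np.uint8(125), np.uint8(142)), (np.uint8(106), np.uint8(136), np.uint8(150)),
[... 1258 characters left out ...]
, (np.uint8(148), np.uint8(143), np.uint8(138)), (np.uint8(150), np.uint8(141), np.uint8(138)), (np.uint8(149), np.uint8(142), np.uint8(138)), (np.uint8(145), np.uint8(139), np.uint8(135)), (np.uint8(83), np.uint8(111), np.uint8(125)), (np.uint8(108), np.uint8(134), np.uint8(152)), (np.uint8(100), np.uint8(125), np.uint8(139))] [(np.uint8(105), np.uint8(136), np.uint8(153)), (np.uint8(105), np.uint8(135), np.uint8(153)), (np.uint8(13), np.uint8(13), np.uint8(13)), (np.uint8(27), np.uint8(23), np.uint8(21)), (np.uint8(152), np.uint8(149), np.uint8(144)), (np.uint8(148), np.uint8(142), np.uint8(138)), (np.uint8(134), np.uint8(135), np.uint8(134)), (np.uint8(157), np.uint8(155), np.uint8(148))]
```

```bash
python3 - <<'E'
from h import *
c=camrig.calibration("wrist")
for q in((305,160.5),(305,286.5)): print(cast(c,q,.031)[0].round(4))
# pose to look at both stones/fine closely
s=sensors.state(); print(tool((.392,.36,.2),.03),tool((.625,.325,.2),-.09))
E
```

```text
[0.5382 0.1401 0.031 ]
[ 0.5509 -0.0121  0.031 ]
(array([ 0.245 , -0.105 ,  0.0687]), np.float64(0.03236531558425537)) (array([0.1956, 0.1254, 0.0693]), np.float64(0.15236531558425548))
```

Scaled: 0.245 m / 0.8 = 0.3063, -0.105 m / 0.8 = -0.1313, 0.03 rad / 3.1416 = 0.0095.

```bash
echo '[0.3063,-0.1313,0.0863,0.0095,0.07,0.3063,-0.1313,0.0863,0.0095,0.07,0.3063,-0.1313,0.0863,0.0095,0.07,0.3063,-0.1313,0.0863,0.0095,0.07,0.3063,-0.1313,0.0863,0.0095,0.07,0.3063,-0.1313,0.0863,0.0095,0.07,0.3063,-0.1313,0.0863,0.0095,0.07,0.3063,-0.1313,0.0863,0.0095,0.07,0.3063,-0.1313,0.0863,0.0095,0.07]' | python3 jog.py ; python3 - <<'E'
from h import *
s=sensors.state(); c=camrig.calibration("wrist"); im=camrig.get_image("wrist")[:,:,::-1].copy(); cv2.imwrite("pics/w3.png",im)
print(s["position"],s["eef_rot"])
print(proj(c,[[.393,.354,.028],[.393,.42,.028]]))
H,S,V=[a.astype(int) for a in cv2.split(cv2.cvtColor(im,cv2.COLOR_BGR2HSV))]
u=proj(c,[.393,.354,.028])[0].astype(int); print(H[u[1],u[0]],S[u[1],u[0]],V[u[1],u[0]])
E
```

```text
time_s: 6.8
position: [0.394, 0.3552, 0.1976]
eef_rot: [3.141, 0.0, 1.598]
contact_force: [0.3, -0.6, 0.4]
gripper_width: 0.0701
grip_force: 0.0
[0.39401915 0.35522156 0.19757871] [3.14106469e+00 1.20838850e-04 1.59762892e+00]
[[278.72580486 191.88710917]
 [280.65399039 116.69914529]]
73 15 151
```

View pics/w3.png

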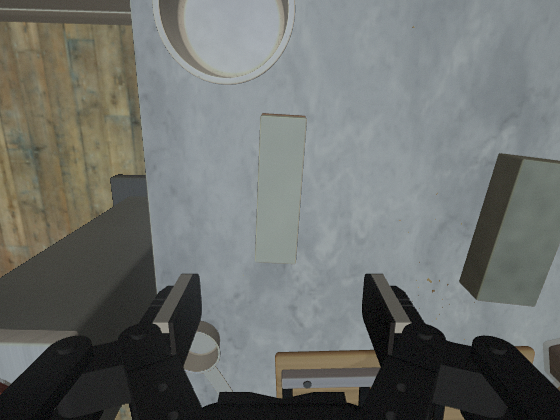

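The fine stone's top face has corners at about (262,115), (306,116), (296,263) and (256,263). The ramekin is clear above it.

```bash
cat > ws.py <<'E'
# measure a stone by a green-grey mask in the wrist picture: python3 ws.py x y z
from h import *
import sys
x,y,z=map(float,sys.argv[1:4])
s=sensors.state(); c=camrig.calibration("wrist"); im=camrig.get_image("wrist")[:,:,::-1].copy()
hsv=cv2.cvtColor(im,cv2.COLOR_BGR2HSV).astype(int); u=proj(c,[x,y,z])[0].astype(int)
p=np.median(hsv[u[1]-4:u[1]+5,u[0]-4:u[0]+5].reshape(-1,3),0)
m=(abs(hsv[...,0]-p[0])<20)&(hsv[...,1]>7)&(abs(hsv[...,2]-p[2])<32)
m=cv2.morphologyEx(m.astype(np.uint8),cv2.MORPH_OPEN,np.ones((7,7)))
n,l=cv2.connectedComponents(m); ce,wl,a=rect(c,l==l[u[1],u[0]],z)
print("centre",ce.round(4),"size",np.round(wl,1),"long yaw",a.round(3))
a=a%np.pi-np.pi/2
for h in(.1,float(sys.argv[4])): print("tool to z",h,tool((ce[0],ce[1],h),a))
E
python3 ws.py .393 .354 .028 .008
```

```text
centre [0.3931 0.3517] size [ 37.8 136.4] long yaw 1.54
tool to z 0.1 (array([-0.0035, -0.0012,  0.0977]), np.float64(0.056818452747826154))
tool to z 0.008 (array([-0.0035, -0.0012,  0.1897]), np.float64(0.056818452747826154))
```

Scaled: 0.189 m / 0.8 = 0.2363, 0.18 m / 0.8 = 0.225, 0.057 rad / 3.1416 = 0.0181.

```bash
echo '[-0.0038,-0.0013,0.0625,0.0181,0.07,-0.0038,-0.0013,0.125,0.0181,0.07,-0.0038,-0.0013,0.1875,0.0181,0.07,-0.0038,-0.0013,0.225,0.0181,0.07,-0.0038,-0.0013,0.2363,0.0181,0.07,-0.0038,-0.0013,0.2363,0.0181,0.07,-0.0038,-0.0013,0.2363,0.0181,0.02,-0.0038,-0.0013,0.2363,0.0181,0.02,-0.0038,-0.0013,0.2363,0.0181,0.02,-0.0038,-0.0013,0.2363,0.0181,0.02,-0.0038,-0.0013,0.2363,0.0181,0.02,-0.0038,-0.0013,0.2363,0.0181,0.02]' | python3 jog.py 50
```

```text
time_s: 8.1
position: [0.3934, 0.354, 0.0104]
eef_rot: [3.139, -0.002, 1.542]
contact_force: [-1.2, -1.7, 7.6]
gripper_width: 0.0388
grip_force: 50.8
```

```bash
echo '[0,0,-0.025,0,0.02,0,0,-0.0625,0,0.02,0,0,-0.1,0,0.02,0,0,-0.125,0,0.02,0,0,-0.125,0,0.02]' | python3 jog.py ; python3 - <<'E'
from h import *
s=sensors.state(); print(s["gripper_width"],s["contact_force"],s["position"]); print(tool((.4549,.0612,.03),.056))
E
```

```text
time_s: 8.6
position: [0.3942, 0.3545, 0.1119]
eef_rot: [3.136, -0.004, 1.542]
contact_force: [0.6, 0.8, -4.1]
gripper_width: 0.0387
grip_force: 52.4
0.03872728610683828 [ 0.63145899  0.78103863 -4.0538472 ] [0.39421098 0.35454165 0.11189419]
(array([-0.2918,  0.0687,  0.0811]), np.float64(-0.08484568363047518))
```

Scaled: -0.292 m / 0.8 = -0.365, -0.275 m / 0.8 = -0.3438, -0.085 rad / 3.1416 = -0.0271.

```bash
echo '[-0.0625,0.015,0,-0.0255,0.02,-0.125,0.03,0,-0.0271,0.02,-0.1813,0.0425,0,-0.0271,0.02,-0.2375,0.0563,0,-0.0271,0.02,-0.2938,0.07,0.0125,-0.0271,0.02,-0.3438,0.0813,0.025,-0.0271,0.02,-0.365,0.0863,0.0375,-0.0271,0.02,-0.365,0.0863,0.0563,-0.0271,0.02,-0.365,0.0863,0.0563,-0.0271,0.02,-0.365,0.0863,0.0563,-0.0271,0.02]' | python3 jog.py ; python3 - <<'E'
from h import *
s=sensors.state(); print(s["position"]); print(tool((.4549,.0612,.0265),.056))
c=camrig.calibration("wrist"); im=camrig.get_image("wrist")[:,:,::-1]; cv2.imwrite("pics/w4.png",im)
E
```

```text
time_s: 9.6
position: [0.452, 0.0594, 0.063]
eef_rot: [-3.14, -0.0, 1.627]
contact_force: [-0.5, 0.1, -3.8]
gripper_width: 0.0385
grip_force: 52.2
[0.45202644 0.05942103 0.06300863]
(array([0.0016, 0.003 , 0.0365]), np.float64(0.00014246806063678008))
```

View pics/w4.png

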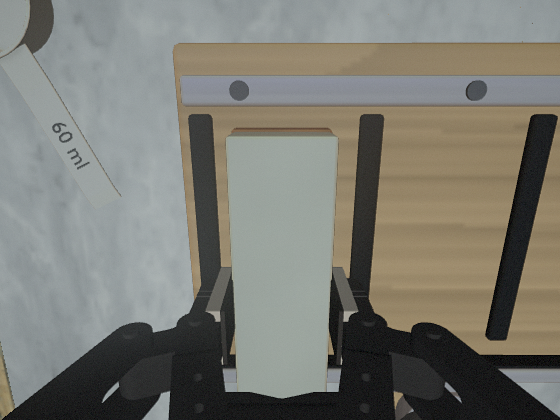

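The stone hangs over the near bay, aligned between the ribs and short of the stop. Lowering.

Scaled: 0.0365 m / 0.8 = 0.0456, 0.035 m / 0.8 = 0.0438.

```bash
python3 - <<'E'
from h import *
print(cast(camrig.calibration("wrist"),[(230,137),(337,137)],.0806).round(4))
E
echo '[0.0019,0.0038,0.0188,0,0.02,0.0019,0.0038,0.0313,0,0.02,0.0019,0.0038,0.04,0,0.02,0.0019,0.0038,0.0438,0,0.02,0.0019,0.0038,0.0456,0,0.02,0.0019,0.0038,0.0456,0,0.02]' | python3 jog.py
```

```text
[[0.4323 0.1246 0.0806]
 [0.4695 0.1267 0.0806]]
time_s: 10.25
position: [0.4557, 0.0609, 0.0269]
eef_rot: [3.142, -0.0, 1.627]
contact_force: [-0.1, 0.2, -3.3]
gripper_width: 0.0389
grip_force: 52.2
```

Scaled: -0.17 m / 0.8 = -0.2125, -0.07 m / 0.8 = -0.0875.

```bash
echo '[0.0013,0,0.0019,0,0.02,0.0013,0,0.0019,0,0.02,0.0013,0,0.0013,0,0.055,0.0013,0,0.0013,0,0.055,0.0013,0,0.0013,0,0.055,0.0013,0,-0.0375,0,0.055,0.0013,0,-0.0875,0,0.06,0.0013,0,-0.15,0,0.085,0.0013,0,-0.2,0,0.085,0.0013,0,-0.2125,0,0.085]' | python3 jog.py ; python3 - <<'E'
from h import *
s=sensors.state(); print(s["position"]); print(tool((.625,.325,.2),-.09))
E
```

```text
time_s: 11.25
position: [0.4579, 0.0619, 0.201]
eef_rot: [3.135, 0.0, 1.627]
contact_force: [1.0, -0.9, -0.4]
gripper_width: 0.0849
grip_force: 0.0
[0.45789062 0.06193695 0.20102238]
(array([0.2533, 0.1816, 0.0021]), np.float64(0.14612534336695515))
```

Scaled: 0.253 m / 0.8 = 0.3163, 0.182 m / 0.8 = 0.2275, 0.146 rad / 3.1416 = 0.0465.

```bash
echo '[0.3163,0.2275,0,0.0465,0.085,0.3163,0.2275,0,0.0465,0.085,0.3163,0.2275,0,0.0465,0.085,0.3163,0.2275,0,0.0465,0.085,0.3163,0.2275,0,0.0465,0.085,0.3163,0.2275,0,0.0465,0.085,0.3163,0.2275,0,0.0465,0.085,0.3163,0.2275,0,0.0465,0.085,0.3163,0.2275,0,0.0465,0.085,0.3163,0.2275,0,0.0465,0.085,0.3163,0.2275,0,0.0465,0.085]' | python3 jog.py ; python3 ws.py .625 .322 .038 .006; python3 - <<'E'
from h import *
im=camrig.get_image("wrist")[:,:,::-1]; cv2.imwrite("pics/w5.png",im)
E
```

```text
time_s: 12.35
position: [0.6229, 0.3236, 0.1973]
eef_rot: [3.141, 0.0, 1.48]
contact_force: [-0.2, 0.4, 0.3]
gripper_width: 0.0848
grip_force: 0.0
centre [0.6245 0.3192] size [ 57.  138.5] long yaw 1.477
tool to z 0.1 (array([-0.0043,  0.0018,  0.0974]), np.float64(0.00286789390562725))
tool to z 0.006 (array([-0.0044,  0.0018,  0.1914]), np.float64(0.00286789390562725))
```

View pics/w5.png

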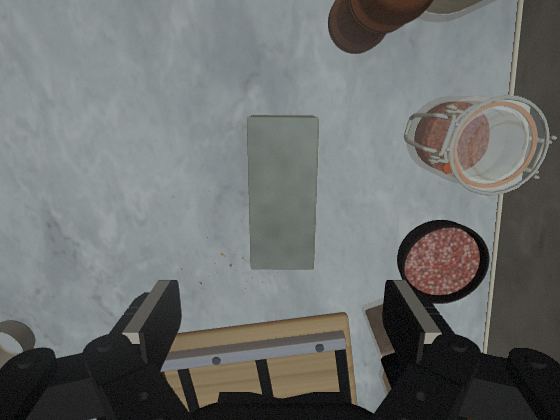

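The coarse stone sits squarely below between the open fingers; corners (248,116) to (314,269). Descending and gripping.

Scaled: 0.19 m / 0.8 = 0.2375, 0.18 m / 0.8 = 0.225, 0.003 rad / 3.1416 = 0.001.

```bash
echo '[-0.0038,0.0025,0.0625,0.001,0.085,-0.0038,0.0025,0.125,0.001,0.085,-0.0038,0.0025,0.1875,0.001,0.085,-0.0038,0.0025,0.225,0.001,0.085,-0.0038,0.0025,0.2375,0.001,0.085,-0.0038,0.0025,0.2375,0.001,0.085,-0.0038,0.0025,0.2375,0.001,0.04,-0.0038,0.0025,0.2375,0.001,0.04,-0.0038,0.0025,0.2375,0.001,0.04,-0.0038,0.0025,0.2375,0.001,0.04,-0.0038,0.0025,0.2375,0.001,0.04,-0.0038,0.0025,0.2,0.001,0.04,-0.0038,0.0025,0.15,0.001,0.04,-0.0038,0.0025,0.1125,0.001,0.04,-0.0038,0.0025,0.1125,0.001,0.04]' | python3 jog.py 70; python3 - <<'E'
from h import *
O=np.array([.5425,.066]); a=.056
t=O+R.from_euler("z",a).apply([.088,-.002,0])[:2]; print(t); 
s=sensors.state(); print(tool((t[0],t[1]+.001,.05),a))
E
```

```text
time_s: 13.95
position: [0.6282, 0.3229, 0.1132]
eef_rot: [3.133, -0.004, 1.478]
contact_force: [1.5, 0.6, -4.8]
gripper_width: 0.0586
grip_force: 79.0
[0.63047399 0.06892856]
(array([-0.2519,  0.0252,  0.0623]), np.float64(-0.14892465148698952))
```

Scaled: -0.252 m / 0.8 = -0.315, -0.23 m / 0.8 = -0.2875, -0.149 rad / 3.1416 = -0.0474.

```bash
echo '[-0.05,0.005,0,-0.0318,0.04,-0.1125,0.0113,0,-0.0474,0.04,-0.175,0.0175,0,-0.0474,0.04,-0.2375,0.0238,0,-0.0474,0.04,-0.2875,0.0288,0.0063,-0.0474,0.04,-0.315,0.0313,0.025,-0.0474,0.04,-0.315,0.0313,0.0438,-0.0474,0.04,-0.315,0.0313,0.0438,-0.0474,0.04,-0.315,0.0313,0.0438,-0.0474,0.04]' | python3 jog.py ; python3 - <<'E'
from h import *
s=sensors.state(); print(tool((.6305,.07,.026),.056))
c=camrig.calibration("wrist"); im=camrig.get_image("wrist")[:,:,::-1]; cv2.imwrite("pics/w6.png",im)
E
```

```text
time_s: 14.85
position: [0.6258, 0.0686, 0.0713]
eef_rot: [-3.14, -0.0, 1.627]
contact_force: [0.1, -0.1, -6.3]
gripper_width: 0.0587
grip_force: 78.6
(array([0.0011, 0.0049, 0.0453]), np.float64(0.00021260472505568728))
```

View pics/w6.png

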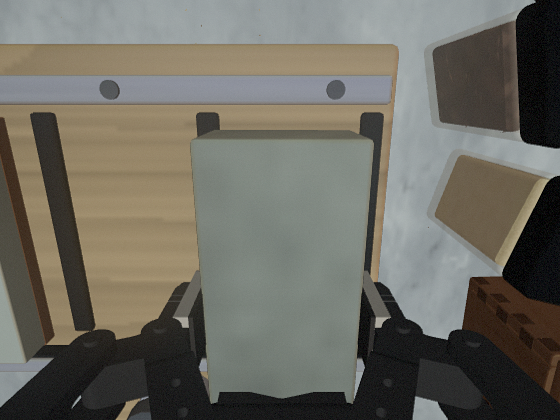

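Scaled: 0.045 m / 0.8 = 0.0563, 0.038 m / 0.8 = 0.0475.

```bash
python3 - <<'E'
from h import *
e=cast(camrig.calibration("wrist"),[(193,141),(370,141)],.1); print(e.round(4),e.mean(0)-[-.07*.056,.07,0])
E
echo '[0.0013,0.0063,0.025,0,0.04,0.0013,0.0063,0.0375,0,0.04,0.0013,0.0063,0.0475,0,0.04,0.0013,0.0063,0.0538,0,0.04,0.0013,0.0063,0.0563,0,0.04,0.0013,0.0063,0.0563,0,0.04]' | python3 jog.py
```

```text
[[0.5958 0.1331 0.1   ]
 [0.6522 0.1363 0.1   ]] [0.62794063 0.06468271 0.1       ]
time_s: 15.5
position: [0.6313, 0.0696, 0.0269]
eef_rot: [-3.142, -0.0, 1.627]
contact_force: [0.3, 0.2, -5.6]
gripper_width: 0.0589
grip_force: 78.6
```

Scaled: 0.0025 m / 0.8 = 0.0031, 0.002 m / 0.8 = 0.0025.

```bash
echo '[0.0025,0,0,0,0.04,0.0025,0,0.0019,0,0.04,0.0025,0,0.0031,0,0.04,0.0025,0,0.0031,0,0.04]' | python3 jog.py
```

```text
time_s: 15.9
position: [0.6317, 0.0718, 0.0258]
eef_rot: [3.14, -0.0, 1.627]
contact_force: [-2.4, 0.9, 6.4]
gripper_width: 0.0589
grip_force: 80.1
```

Touched down. Release slightly, rise, then look.

Scaled: -0.24 m / 0.8 = -0.3, -0.23 m / 0.8 = -0.2875.

```bash
echo '[0,0,-0.0013,0,0.075,0,0,-0.0013,0,0.075,0,0,-0.0013,0,0.075,0,0,-0.05,0,0.075,0,0,-0.1125,0,0.075,0,0,-0.175,0,0.075,0,0,-0.2375,0,0.06,0,-0.0375,-0.2875,0,0.06,0,-0.1,-0.3,0,0.06,0,-0.1125,-0.3,0,0.06,0,-0.1125,-0.3,0,0.06]' | python3 jog.py; python3 - <<'E'
from h import *
c=camrig.calibration("wrist"); im=camrig.get_image("wrist")[:,:,::-1]; cv2.imwrite("pics/w7.png",im)
print(tool((.5555,-.175,.17),.055))
E
```

```text
time_s: 17.0
position: [0.5402, 0.0665, 0.2655]
eef_rot: [3.14, 0.0, 1.627]
contact_force: [0.4, 0.2, 0.2]
gripper_width: 0.06
grip_force: 0.0
(array([-0.2419,  0.0005,  0.095 ]), np.float64(0.0009526585362096274))
```

View pics/w7.png

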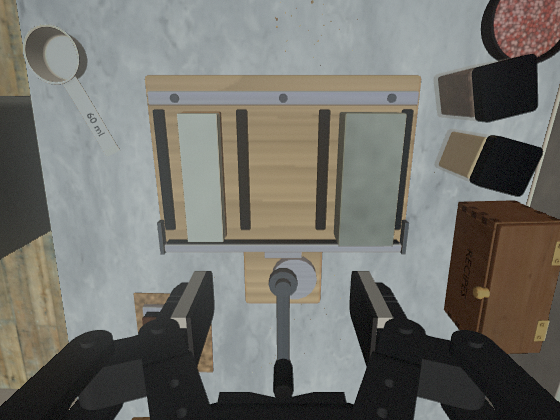

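Both stones lie inside their bays: fine at (203,177), coarse at (373,178), lever knob at (284,365). Next, grasp the knob and lock.

Units first: shifts go in shares of 0.8 m and turns go in shares of pi rad. So -0.242 m / 0.8 = -0.3025, 0.208 m / 0.8 = 0.26.

```bash
python3 - <<'E'
from h import *
c=camrig.calibration("wrist")
print(cast(c,[(284,368)],.087),cast(c,[(283,281)],.05),cast(c,[(180,113),(226,241)],.044).round(4),cast(c,[(342,113),(393,246)],.054).round(4))
E
echo '[-0.3025,0,0.0375,0,0.05,-0.3025,0,0.0375,0,0.05,-0.3025,0,0.075,0,0.05,-0.3025,0,0.075,0,0.05,-0.3025,0,0.1,0,0.05,-0.3025,0,0.1188,0,0.05,-0.3025,0,0.1188,0,0.05,-0.3025,0,0.1875,0,0.05,-0.3025,0,0.2375,0,0.05,-0.3025,0,0.26,0,0.05,-0.3025,0,0.26,0,0.05,-0.3025,0,0.26,0,0,-0.3025,0,0.26,0,0,-0.3025,0,0.26,0,0,-0.3025,0,0.26,0,0,-0.3025,0,0.26,0,0]' | python3 jog.py 25; python3 - <<'E'
from h import *
s=sensors.state(); p=s["position"]
T=R.from_euler("xyz",s["eef_rot"]); a=.056-np.pi/2; piv=p[:2]-.115*np.array([np.cos(a),np.sin(a)]); print("piv",piv)
for d in(7.5,15,22.5,30,37.5,45,52.5,60,67.5,75,82.5,90):
    th=np.radians(d); q=piv+.115*np.array([np.cos(a+th),np.sin(a+th)]); print(d,T.inv().apply([q[0]-p[0],q[1]-p[1],0]).round(3)[:2],-th.round(3))
E
```

```text
[[ 0.55732761 -0.13756068  0.087     ]] [[ 0.55134385 -0.04989117  0.05      ]] [[ 0.4391  0.1269  0.044 ]
 [ 0.4856 -0.0071  0.044 ]] [[0.5974 0.1361 0.054 ]
 [0.6677 0.0013 0.054 ]]
time_s: 18.65
position: [0.5566, -0.1753, 0.0583]
eef_rot: [3.138, 0.001, 1.627]
contact_force: [1.7, 3.2, 7.6]
gripper_width: 0.0233
grip_force: 25.3
piv [ 0.55012604 -0.06052719]
7.5 [0.001 0.015] -0.131
15 [0.004 0.03 ] -0.262
22.5 [0.009 0.044] -0.393
30 [0.015 0.058] -0.524
37.5 [0.024 0.07 ] -0.654
45 [0.034 0.081] -0.785
52.5 [0.045 0.091] -0.916
60 [0.057 0.1  ] -1.047
67.5 [0.071 0.106] -1.178
75 [0.085 0.111] -1.309
82.5 [0.1   0.114] -1.44
90 [0.115 0.115] -1.571
```

Scaled: 0.115 m / 0.8 = 0.1438, 0.114 m / 0.8 = 0.1425, -0.131 rad / 3.1416 = -0.0417.

```bash
echo '[0,0,-0.0038,0,0,0.0013,0.0188,-0.0038,-0.0417,0,0.005,0.0375,-0.0038,-0.0834,0,0.0113,0.055,-0.0038,-0.1251,0,0.0188,0.0725,-0.0038,-0.1668,0,0.03,0.0875,-0.0038,-0.2082,0,0.0425,0.1013,-0.0038,-0.2499,0,0.0563,0.1138,-0.0038,-0.2916,0,0.0713,0.125,-0.0038,-0.3333,0,0.0888,0.1325,-0.0038,-0.375,0,0.0975,0.1363,-0.0038,-0.3947,0,0.1063,0.1388,-0.0038,-0.4167,0,0.115,0.1413,-0.0038,-0.4361,0,0.125,0.1425,-0.0038,-0.4584,0,0.1338,0.1438,-0.0038,-0.4775,0,0.1438,0.1438,-0.0038,-0.5001,0,0.1438,0.1438,-0.0038,-0.5001,0,0.1438,0.1438,-0.0038,-0.5001,0,0.1438,0.1438,-0.0038,-0.5001,0]' | python3 jog.py 30; python3 - <<'E'
from h import *
s=sensors.state(); p=s["position"]
for piv in((.5501,-.0605),(.5495,-.0588)):
    v=p[:2]-piv; print(np.hypot(*v),"lever",np.arctan2(v[1],v[0])-.056+np.pi/2)
print(s["contact_force"])
E
```

```text
time_s: 20.55
position: [0.666, -0.053, 0.0589]
eef_rot: [3.14, 0.005, -3.085]
contact_force: [15.5, 3.4, -18.8]
gripper_width: 0.0227
grip_force: 34.3
0.11617011496449253 lever 1.579311294250354
0.1166721705973057 lever 1.5644387718117707
[ 15.46284078   3.38418993 -18.81207582]
```

Scaled: -0.14 m / 0.8 = -0.175, -0.12 m / 0.8 = -0.15.

```bash
echo '[0,0,0,0,0.04,0,0,0,0,0.04,0,0,0,0,0.045,0,0,-0.05,0,0.045,0,0,-0.1,0,0.045,0,0,-0.15,0,0.045,0,0,-0.175,0,0.06]' | python3 jog.py; python3 - <<'E'
from h import *
print(tool((.408,-.16,.2),.01),sensors.state()["joint_positions"][5])
E
```

```text
time_s: 21.25
position: [0.6644, -0.0542, 0.2038]
eef_rot: [-3.14, 0.005, -3.086]
contact_force: [-0.5, -0.5, -0.1]
gripper_width: 0.0578
grip_force: 0.0
(array([ 0.2619, -0.0912,  0.0027]), np.float64(-1.5247906776491087)) -0.24697091327206008
```

Scaled: 0.262 m / 0.8 = 0.3275, -0.091 m / 0.8 = -0.1138, 1.617 rad / 3.1416 = 0.5147.

```bash
echo '[0.3275,-0.1138,0.0038,0.5147,0.06,0.3275,-0.1138,0.0038,0.5147,0.06,0.3275,-0.1138,0.0038,0.5147,0.06,0.3275,-0.1138,0.0038,0.5147,0.06,0.3275,-0.1138,0.0038,0.5147,0.06,0.3275,-0.1138,0.0038,0.5147,0.06,0.3275,-0.1138,0.0038,0.5147,0.06,0.3275,-0.1138,0.0038,0.5147,0.06,0.3275,-0.1138,0.0038,0.5147,0.06,0.3275,-0.1138,0.0038,0.5147,0.06,0.3275,-0.1138,0.0038,0.5147,0.06,0.3275,-0.1138,0.0038,0.5147,0.06]' | python3 jog.py; python3 - <<'E'
from h import *
c=camrig.calibration("wrist"); im=camrig.get_image("wrist")[:,:,::-1]; cv2.imwrite("pics/w8.png",im)
print(sensors.state()["position"],sensors.state()["eef_rot"])
E
```

```text
time_s: 22.45
position: [0.4066, -0.1595, 0.1967]
eef_rot: [3.141, 0.0, 1.579]
contact_force: [-0.5, -0.5, 0.6]
gripper_width: 0.0596
grip_force: 0.0
[ 0.4066491  -0.1594695   0.19664136] [3.14129088e+00 3.50409615e-04 1.58322001e+00]
```

View pics/w8.png

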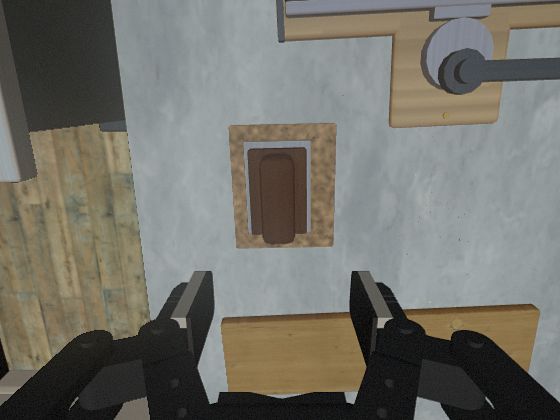

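Block on its mat: grip bar from about (277,154) at top to (281,242) at bottom, foot board 249–306, mat corners (230,125), (336,124), (333,247), (237,247).

```bash
python3 - <<'E'
from h import *
c=camrig.calibration("wrist")
g=cast(c,[(260.5,154),(295.5,154),(263.5,242.5),(297,242.5)],.067)
m=cast(c,[(230,125),(336,124),(333,247),(237,247)],.004)
f=cast(c,[(250,150),(306,148)],.031); p=cast(c,[(244,142.5),(311,142)],.013); print("grip",g.round(4)); print("mat",m.mean(0),m.round(4)); print("plate",p.round(4),"foot",f.round(4))
e=g[:2].mean(0)-g[2:].mean(0); print("len",np.hypot(*e[:2]),"yaw",np.arctan2(-e[0],e[1]))
gc=g.mean(0); print(gc,tool((gc[0],gc[1],.039),np.arctan2(-e[0],e[1])))
E
```

```text
grip [[ 0.3915 -0.1208  0.067 ]
 [ 0.4183 -0.1204  0.067 ]
 [ 0.3936 -0.194   0.067 ]
 [ 0.4214 -0.1936  0.067 ]]
mat [ 0.41061047 -0.16373116  0.004     ] [[ 0.3599 -0.1037  0.004 ]
 [ 0.4575 -0.1016  0.004 ]
 [ 0.4618 -0.2242  0.004 ]
 [ 0.3632 -0.2255  0.004 ]]
plate [[ 0.3734 -0.1184  0.013 ]
 [ 0.4344 -0.1172  0.013 ]] foot [[ 0.3803 -0.1227  0.031 ]
 [ 0.4287 -0.1203  0.031 ]]
len 0.07325748140092365 yaw 0.035350649122471364
[ 0.40619317 -0.15719052  0.067     ] (array([ 0.0023, -0.0005,  0.1576]), np.float64(-0.022926862991010655))
```

Scaled: 0.158 m / 0.8 = 0.1975, 0.05 m / 0.8 = 0.0625, -0.02 rad / 3.1416 = -0.0064.

```bash
echo '[0.0013,-0.0013,0.0625,-0.0064,0.055,0.0013,-0.0013,0.125,-0.0064,0.055,0.0013,-0.0013,0.175,-0.0064,0.055,0.0013,-0.0013,0.1975,-0.0064,0.055,0.0013,-0.0013,0.1975,-0.0064,0.055,0.0013,-0.0013,0.1975,-0.0064,0,0.0013,-0.0013,0.1975,-0.0064,0,0.0013,-0.0013,0.1975,-0.0064,0,0.0013,-0.0013,0.1975,-0.0064,0,0.0013,-0.0013,0.1975,-0.0064,0,0.0013,-0.0013,0.1975,-0.0064,0]' | python3 jog.py 60; python3 - <<'E'
from h import *
s=sensors.state(); print(s["position"],s["contact_force"])
E
echo '[0,0,-0.0375,0,0,0,0,-0.0875,0,0,0,0,-0.125,0,0,0,0,-0.125,0,0,0,0,-0.125,0,0]' | python3 jog.py
```

```text
time_s: 23.6
position: [0.4064, -0.1589, 0.0388]
eef_rot: [3.14, 0.001, 1.601]
contact_force: [0.5, -1.5, 1.9]
gripper_width: 0.0272
grip_force: 61.3
[ 0.40640375 -0.1588668   0.03877672] [ 0.53069979 -1.47053441  1.85915083]
time_s: 24.1
position: [0.4057, -0.1583, 0.1379]
eef_rot: [3.141, 0.0, 1.601]
contact_force: [-0.6, 0.1, -3.7]
gripper_width: 0.0269
grip_force: 67.5
```

```bash
python3 - <<'E'
from h import *
print(tool((.4596,.0343,.09),.056))
E

```

```text
(array([0.1909, 0.0597, 0.0479]), np.float64(-0.02592291255670931))
```

Scaled: 0.191 m / 0.8 = 0.2388, 0.18 m / 0.8 = 0.225, -0.026 rad / 3.1416 = -0.0083.

```bash
echo '[0.0625,0.025,0,0,0,0.125,0.0438,0,-0.0083,0,0.1813,0.06,0,-0.0083,0,0.225,0.0725,0,-0.0083,0,0.2388,0.075,0.0125,-0.0083,0,0.2388,0.075,0.0375,-0.0083,0,0.2388,0.075,0.06,-0.0083,0,0.2388,0.075,0.06,-0.0083,0,0.2388,0.075,0.06,-0.0083,0]' | python3 jog.py; python3 - <<'E'
from h import *
c=camrig.calibration("wrist"); im=camrig.get_image("wrist")[:,:,::-1]; cv2.imwrite("pics/w9.png",im)
print(sensors.state()["contact_force"]); print(tool((.4596,.0343,.0735),.056)); print(tool((.4558,.1021,.0735),.056))
E
```

```text
time_s: 25.0
position: [0.4588, 0.0341, 0.0893]
eef_rot: [-3.139, -0.0, 1.626]
contact_force: [0.2, 0.4, -3.1]
gripper_width: 0.0269
grip_force: 67.2
[-0.34926884 -0.9936391  -3.97260322]
(array([0.0003, 0.    , 0.0165]), np.float64(-0.0005495749431132513))
(array([ 0.0682, -0.    ,  0.0165]), np.float64(-0.0005495749431132513))
```

View pics/w9.png

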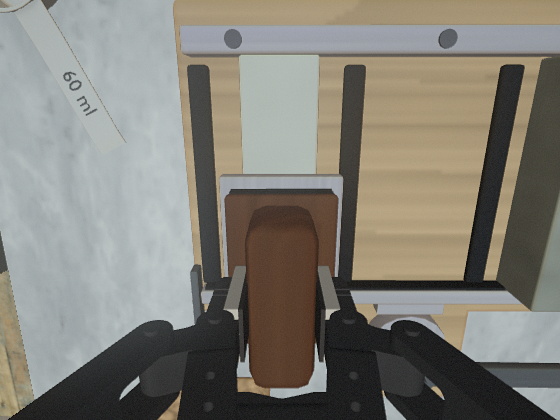

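The block is centred over the fine stone at the jaw end, and the stone's far end sits against the stop. Pressing down.

Scaled: 0.015 m / 0.8 = 0.0188, 0.014 m / 0.8 = 0.0175.

```bash
echo '[0,0,0.005,0,0,0,0,0.01,0,0,0,0,0.0138,0,0,0,0,0.0156,0,0,0,0,0.0175,0,0,0,0,0.0188,0,0,0,0,0.0188,0,0,0,0,0.0188,0,0]' | python3 jog.py
```

```text
time_s: 25.85
position: [0.4604, 0.0342, 0.0756]
eef_rot: [3.141, 0.0, 1.627]
contact_force: [0.6, -1.1, 4.5]
gripper_width: 0.0271
grip_force: 68.5
```

Scaled: 0.066 m / 0.8 = 0.0825, 0.0035 m / 0.8 = 0.0044.

```bash
echo '[0,0,0,0,0,0.0044,0,0,0,0,0.0088,0,0,0,0,0.0131,0,0,0,0,0.0175,0,0,0,0,0.0219,0,0,0,0,0.0263,0,0,0,0,0.0306,0,0,0,0,0.035,0,0,0,0,0.0394,0,0,0,0,0.0438,0,0,0,0,0.0481,0,0,0,0,0.0525,0,0,0,0,0.0569,0,0,0,0,0.0613,0,0,0,0,0.0656,0,0,0,0,0.07,0,0,0,0,0.0744,0,0,0,0,0.0788,0,0,0,0,0.0825,0,0,0,0]' | python3 jog.py; echo '[0.0025,0,0,0,0,0.0025,0,0,0,0,0.0025,0,0,0,0,0.0025,0,0,0,0]' | python3 jog.py
```

```text
time_s: 27.85
position: [0.4564, 0.0997, 0.0754]
eef_rot: [3.142, 0.002, 1.626]
contact_force: [0.6, -6.4, 4.1]
gripper_width: 0.0266
grip_force: 68.5
time_s: 28.25
position: [0.4562, 0.1019, 0.0753]
eef_rot: [-3.142, 0.001, 1.627]
contact_force: [0.6, -4.1, 3.9]
gripper_width: 0.0266
grip_force: 68.5
```

Scaled: -0.045 m / 0.8 = -0.0563, -0.04 m / 0.8 = -0.05.

```bash
echo '[0,0,-0.0125,0,0,0,0,-0.0313,0,0,0,0,-0.05,0,0,0,0,-0.0563,0,0]' | python3 jog.py; python3 - <<'E'
from h import *
print(tool((.6341,.0441,.105),.056))
E
```

```text
time_s: 28.65
position: [0.4562, 0.1028, 0.1213]
eef_rot: [3.141, -0.001, 1.627]
contact_force: [0.2, 0.8, -4.6]
gripper_width: 0.0271
grip_force: 67.6
(array([-0.0687,  0.1743,  0.0163]), np.float64(0.0004397710866026472))
```

Scaled: 0.174 m / 0.8 = 0.2175, 0.165 m / 0.8 = 0.2063.

```bash
echo '[-0.025,0.05,0,0,0,-0.0438,0.1063,0,0,0,-0.0688,0.1625,0,0,0,-0.0863,0.2063,0,0,0,-0.0863,0.2175,0,0,0,-0.0863,0.2175,0.0125,0,0,-0.0863,0.2175,0.02,0,0,-0.0863,0.2175,0.02,0,0,-0.0863,0.2175,0.02,0,0]' | python3 jog.py; python3 - <<'E'
from h import *
c=camrig.calibration("wrist"); im=camrig.get_image("wrist")[:,:,::-1]; cv2.imwrite("pics/w10.png",im)
print(tool((.6341,.0441,.0855),.056)); 
E
```

```text
time_s: 29.55
position: [0.6325, 0.0436, 0.1041]
eef_rot: [-3.14, -0.0, 1.627]
contact_force: [0.3, -0.4, -3.9]
gripper_width: 0.0268
grip_force: 67.2
(array([0.0006, 0.0011, 0.0191]), np.float64(0.0005758364138699346))
```

View pics/w10.png

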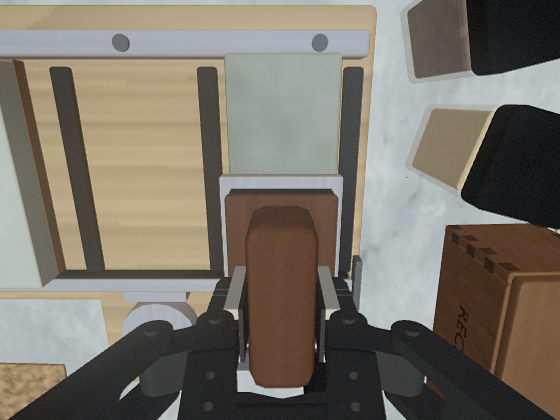

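The block is centred over the jaw end of the coarse stone, which is hard against the stop. Press and stroke.

Scaled: 0.018 m / 0.8 = 0.0225, 0.0165 m / 0.8 = 0.0206.

```bash
echo '[0,0.0013,0.0063,0,0,0,0.0013,0.0125,0,0,0,0.0013,0.0163,0,0,0,0.0013,0.0188,0,0,0,0.0013,0.0206,0,0,0,0.0013,0.0225,0,0,0,0.0013,0.0225,0,0,0,0.0013,0.0225,0,0]' | python3 jog.py
```

```text
time_s: 30.4
position: [0.6347, 0.0431, 0.0865]
eef_rot: [-3.142, -0.0, 1.627]
contact_force: [-4.7, 1.9, 3.5]
gripper_width: 0.0269
grip_force: 68.4
```

Scaled: 0.066 m / 0.8 = 0.0825, 0.063 m / 0.8 = 0.0788.

```bash
echo '[0,0,0,0,0,0.0044,0,0,0,0,0.0088,0,0,0,0,0.0131,0,0,0,0,0.0175,0,0,0,0,0.0219,0,0,0,0,0.0263,0,0,0,0,0.0306,0,0,0,0,0.035,0,0,0,0,0.0394,0,0,0,0,0.0438,0,0,0,0,0.0481,0,0,0,0,0.0525,0,0,0,0,0.0569,0,0,0,0,0.0613,0,0,0,0,0.0656,0,0,0,0,0.07,0,0,0,0,0.0744,0,0,0,0,0.0788,0,0,0,0,0.0825,0,0,0,0]' | python3 jog.py; echo '[0.0038,0,0,0,0,0.0038,0,0,0,0,0.0038,0,0,0,0,0.0038,0,0,0,0,0.0038,0,-0.025,0,0,0.0038,0,-0.05,0,0,0.0038,0,-0.0625,0,0]' | python3 jog.py; python3 - <<'E'
from h import *
print(tool((.4107,-.159,.1),.03))
E
```

```text
time_s: 32.4
position: [0.6311, 0.1091, 0.0864]
eef_rot: [3.141, 0.001, 1.627]
contact_force: [-0.0, -5.6, 3.5]
gripper_width: 0.0269
grip_force: 68.4
time_s: 33.1
position: [0.6308, 0.1125, 0.1369]
eef_rot: [-3.141, -0.001, 1.627]
contact_force: [1.1, 0.1, -4.1]
gripper_width: 0.0269
grip_force: 67.5
(array([-0.2587, -0.2351,  0.0366]), np.float64(0.026468854807144337))
```

Scaled: -0.259 m / 0.8 = -0.3238, -0.235 m / 0.8 = -0.2938, 0.026 rad / 3.1416 = 0.0083.

```bash
echo '[-0.3238,-0.2938,0,0.0083,0,-0.3238,-0.2938,0,0.0083,0,-0.3238,-0.2938,0,0.0083,0,-0.3238,-0.2938,0,0.0083,0,-0.3238,-0.2938,0,0.0083,0,-0.3238,-0.2938,0,0.0083,0,-0.3238,-0.2938,0,0.0083,0,-0.3238,-0.2938,0,0.0083,0,-0.3238,-0.2938,0,0.0083,0,-0.3238,-0.2938,0,0.0083,0,-0.3238,-0.2938,0.05,0.0083,0,-0.3238,-0.2938,0.0875,0.0083,0,-0.3238,-0.2938,0.1063,0.0083,0,-0.3238,-0.2938,0.115,0.0083,0,-0.3238,-0.2938,0.12,0.0083,0,-0.3238,-0.2938,0.1225,0.0083,0,-0.3238,-0.2938,0.1225,0.0083,0]' | python3 jog.py
```

```text
time_s: 34.8
position: [0.4112, -0.1594, 0.0388]
eef_rot: [3.141, -0.0, 1.602]
contact_force: [-1.0, 3.3, 2.3]
gripper_width: 0.0268
grip_force: 68.2
```

Scaled: -0.16 m / 0.8 = -0.2, -0.15 m / 0.8 = -0.1875.

```bash
echo '[0,0,0,0,0.05,0,0,0,0,0.05,0,0,0,0,0.05,0,0,-0.0625,0,0.05,0,0,-0.125,0,0.05,0,0,-0.1875,0,0.05,0,0,-0.2,0,0.05]' | python3 jog.py; python3 - <<'E'
from h import *
d,t=tool((.665,-.0535,.17),1.627); print(d,t)
im=camrig.get_image("wrist")[:,:,::-1]; cv2.imwrite("pics/w11.png",im)
E
```

```text
time_s: 35.5
position: [0.4133, -0.1614, 0.2037]
eef_rot: [3.134, 0.005, 1.601]
contact_force: [0.3, -0.3, -0.6]
gripper_width: 0.0499
grip_force: 0.0
[0.1005 0.2545 0.0351] 1.5444235632451457
```

View pics/w11.png

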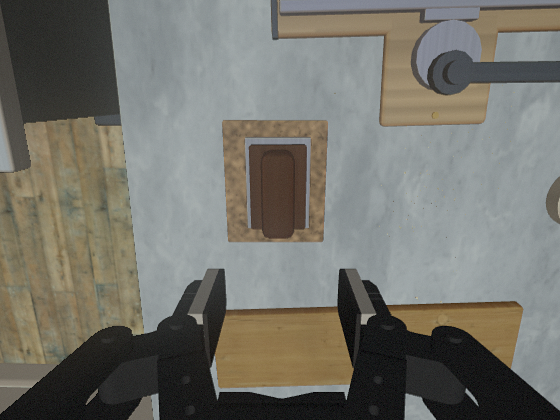

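The block stands plate down in the middle of the mat (277,190). That was the last allowed view, so I go on by numbers. Next: knob and release.

Scaled: 0.254 m / 0.8 = 0.3175, 0.1 m / 0.8 = 0.125, -1.597 rad / 3.1416 = -0.5083.

```bash
echo '[0.125,0.3175,0,-0.5083,0.05,0.125,0.3175,0,-0.5083,0.05,0.125,0.3175,0,-0.5083,0.05,0.125,0.3175,0,-0.5083,0.05,0.125,0.3175,0,-0.5083,0.05,0.125,0.3175,0,-0.5083,0.05,0.125,0.3175,0,-0.5083,0.05,0.125,0.3175,0,-0.5083,0.05,0.125,0.3175,0,-0.5083,0.05,0.125,0.3175,0,-0.5083,0.05,0.125,0.3175,0,-0.5083,0.05,0.125,0.3175,0,-0.5083,0.05,0.125,0.3175,0,-0.5083,0.05]' | python3 jog.py; python3 - <<'E'
from h import *
print(tool((.6645,-.0535,.059),1.627))
c=camrig.calibration("wrist"); im=camrig.get_image("wrist")[:,:,::-1]; V=im.max(2)
u=proj(c,[.6645,-.0535,.087])[0].astype(int)
for x in(-24,-16,-8,0,8,16,24): print(V[u[1]-40:u[1]+41:8,u[0]+x])
E
```

```text
time_s: 36.85
position: [0.6613, -0.0523, 0.1972]
eef_rot: [3.141, -0.001, -3.089]
contact_force: [-0.3, -0.5, 0.0]
gripper_width: 0.0503
grip_force: 0.0
(array([-0.0033, -0.0014,  0.1382]), np.float64(-0.0031732312580263766))
[186 187 180 183 187 186 185 180 175 178 175]
[179 183 185 180 181 188 185 178 174 182 180]
[ 90  92  70  70  75  74  74 175 177 183 181]
[109 109  67  66  76  71  75 177 178 179 182]
[105 106  63  67  80  78  70 181 184 182 180]
[181 176 169 180 181 167 180 181 182 178 184]
[182 174 172 175 178 180 184 178 182 181 186]
```

Scaled: 0.136 m / 0.8 = 0.17, 0.13 m / 0.8 = 0.1625.

```bash
echo '[-0.0025,0,0.0625,0,0.05,-0.0025,0,0.125,0,0.05,-0.0025,0,0.1625,0,0.05,-0.0025,0,0.17,0,0.05,-0.0025,0,0.17,0,0.05,-0.0025,0,0.17,0,0,-0.0025,0,0.17,0,0,-0.0025,0,0.17,0,0,-0.0025,0,0.17,0,0,-0.0025,0,0.17,0,0]' | python3 jog.py 25; python3 - <<'E'
from h import *
s=sensors.state(); p=s["position"]; print(s["contact_force"])
T=R.from_euler("xyz",s["eef_rot"]); piv=np.array([.5495,-.0590]); v=p[:2]-piv; a=np.arctan2(v[1],v[0]); print(np.hypot(*v),a-.056+np.pi/2)
piv=p[:2]-.115*np.array([np.cos(a),np.sin(a)])
for d in(7.5,15,22.5,30,37.5,45,52.5,60,67.5,75,82.5,89):
    th=-np.radians(d); q=piv+.115*np.array([np.cos(a+th),np.sin(a+th)]); print(d,T.inv().apply([q[0]-p[0],q[1]-p[1],0]).round(3)[:2],-th.round(3))
E
```

```text
time_s: 37.9
position: [0.6654, -0.0524, 0.0647]
eef_rot: [-3.141, 0.004, -3.086]
contact_force: [-0.1, -0.4, 7.3]
gripper_width: 0.0226
grip_force: 24.5
[-0.06291617 -0.36715018  7.33101087]
0.11603696185422452 1.5714991930116695
7.5 [ 0.001 -0.015] 0.131
15 [ 0.004 -0.03 ] 0.262
22.5 [ 0.009 -0.044] 0.393
30 [ 0.015 -0.058] 0.524
37.5 [ 0.024 -0.07 ] 0.654
45 [ 0.034 -0.081] 0.785
52.5 [ 0.045 -0.091] 0.916
60 [ 0.057 -0.1  ] 1.047
67.5 [ 0.071 -0.106] 1.178
75 [ 0.085 -0.111] 1.309
82.5 [ 0.1   -0.114] 1.44
89 [ 0.113 -0.115] 1.553
```

Scaled: -0.115 m / 0.8 = -0.1438, -0.114 m / 0.8 = -0.1425, 1.53 rad / 3.1416 = 0.487.

```bash
echo '[0,0,-0.0038,0,0,0.0013,-0.0188,-0.0038,0.0417,0,0.005,-0.0375,-0.0038,0.0834,0,0.0113,-0.055,-0.0038,0.1251,0,0.0188,-0.0725,-0.0038,0.1668,0,0.03,-0.0875,-0.0038,0.2082,0,0.0425,-0.1013,-0.0038,0.2499,0,0.0563,-0.1138,-0.0038,0.2916,0,0.0713,-0.125,-0.0038,0.3333,0,0.0888,-0.1325,-0.0038,0.375,0,0.1063,-0.1388,-0.0038,0.4167,0,0.125,-0.1425,-0.0038,0.4584,0,0.1388,-0.1438,-0.0038,0.487,0,0.1388,-0.1438,-0.0038,0.487,0,0.1388,-0.1438,-0.0038,0.487,0]' | python3 jog.py 30; echo '[0,0,0,0,0.05,0,0,0,0,0.05,0,0,0,0,0.05,0,0,-0.0625,0,0.05,0,0,-0.125,0,0.06,0,0,-0.1875,0,0.075,0,0,-0.2,0,0.075]' | python3 jog.py; python3 - <<'E'
from h import *
print(tool((.5,.07,.23),.056))
E
```

```text
time_s: 39.4
position: [0.5584, -0.1741, 0.065]
eef_rot: [-3.14, 0.001, 1.667]
contact_force: [-0.4, -6.1, -12.7]
gripper_width: 0.0227
grip_force: 33.6
time_s: 40.1
position: [0.5621, -0.1741, 0.2319]
eef_rot: [3.133, 0.005, 1.668]
contact_force: [1.2, 0.3, 0.0]
gripper_width: 0.0755
grip_force: 0.0
(array([ 0.2489, -0.038 ,  0.0004]), np.float64(0.04156227990290007))
```

Scaled: 0.249 m / 0.8 = 0.3113, -0.038 m / 0.8 = -0.0475, 0.042 rad / 3.1416 = 0.0134.

```bash
echo '[0.3113,-0.0475,0,0.0134,0.075,0.3113,-0.0475,0,0.0134,0.075,0.3113,-0.0475,0,0.0134,0.075,0.3113,-0.0475,0,0.0134,0.075,0.3113,-0.0475,0,0.0134,0.075,0.3113,-0.0475,0,0.0134,0.075,0.3113,-0.0475,0,0.0134,0.075,0.3113,-0.0475,0,0.0134,0.075]' | python3 jog.py; python3 ws.py .458 .065 .044 .0265; python3 ws.py .632 .075 .054 .026;  python3 - <<'E'
from h import *
im=camrig.get_image("top")[:,:,::-1]; cv2.imwrite("pics/top2.png",im)
E
python3 meas.py pics/top2.png | grep -E "mat|grip|bamboo"
```

```text
time_s: 40.9
position: [0.4977, 0.0705, 0.2253]
eef_rot: [3.141, 0.0, 1.626]
contact_force: [0.3, -0.3, 0.3]
gripper_width: 0.0748
grip_force: 0.0
centre [0.4568 0.0655] size [ 38.  135.2] long yaw -1.516
tool to z 0.1 (array([-0.0024, -0.0412,  0.1252]), np.float64(-0.0006413705878647313))
tool to z 0.0265 (array([-0.0024, -0.0412,  0.1987]), np.float64(-0.0006413705878647313))
centre [0.6323 0.0749] size [ 57.2 137.2] long yaw -1.515
tool to z 0.1 (array([-0.0021,  0.1346,  0.1252]), np.float64(-0.002826507248094412))
tool to z 0.026 (array([-0.0021,  0.1346,  0.1992]), np.float64(-0.002826507248094412))Traceback (most recent call last):
  File "meas.py", line 9, in <module>
    print("fine",rect(c,box(stone,155,215,236,266),.028))
                 ~~~~^^^^^^^^^^^^^^^^^^^^^^^^^^^^^^^^^^^
  File "h.py", line 16, in rect
    k=max(cs,key=cv2.contourArea)[:,0,:]
      ~~~^^^^^^^^^^^^^^^^^^^^^^^^
ValueError: max() iterable argument is empty
```

Scaled: 0.197 m / 0.8 = 0.2463, 0.19 m / 0.8 = 0.2375.

```bash
echo '[-0.0025,-0.05,0.05,0,0.062,-0.0025,-0.0513,0.1,0,0.062,-0.0025,-0.0513,0.1625,0,0.062,-0.0025,-0.0513,0.2125,0,0.062,-0.0025,-0.0513,0.2375,0,0.062,-0.0025,-0.0513,0.2463,0,0.062,-0.0025,-0.0513,0.2463,0,0.062,-0.0025,-0.0513,0.2463,0,0.02,-0.0025,-0.0513,0.2463,0,0.02,-0.0025,-0.0513,0.2463,0,0.02,-0.0025,-0.0513,0.2463,0,0.02,-0.0025,-0.0513,0.2463,0,0.02,-0.0025,-0.0513,0.2463,0,0.02]' | python3 jog.py 50; echo '[0,0,-0.025,0,0.02,0,0,-0.075,0,0.02,0,0,-0.125,0,0.02,0,0,-0.15,0,0.02,0,0,-0.15,0,0.02]' | python3 jog.py;python3 - <<'E'
from h import *
a=.059; B=np.array([.514,-.341]); L=np.array([np.cos(a),np.sin(a)])
for d in(-.07,.07):
    t=B+d*L; print(t.round(4),tool((t[0],t[1],.08),a))
E
```

```text
time_s: 42.35
position: [0.4574, 0.0665, 0.0297]
eef_rot: [3.139, 0.001, 1.626]
contact_force: [-1.4, -1.2, 7.0]
gripper_width: 0.0387
grip_force: 51.2
time_s: 42.85
position: [0.4589, 0.0668, 0.1517]
eef_rot: [3.135, 0.0, 1.626]
contact_force: [-0.7, -0.2, -4.1]
gripper_width: 0.0388
grip_force: 52.3
[ 0.4441 -0.3451] (array([-0.4104, -0.0379,  0.0716]), np.float64(-0.003907990742520351))
[ 0.5839 -0.3369] (array([-0.4099,  0.1021,  0.0725]), np.float64(-0.003907990742520351))
```

Scaled: -0.41 m / 0.8 = -0.5125, -0.15 m / 0.8 = -0.1875.

```bash
echo '[-0.0625,-0.0063,0,0,0.02,-0.125,-0.0125,0,0,0.02,-0.1875,-0.0188,0,0,0.02,-0.25,-0.025,0,0,0.02,-0.3125,-0.03,0,0,0.02,-0.375,-0.0363,0,0,0.02,-0.4313,-0.0413,0,0,0.02,-0.4813,-0.045,0,0,0.02,-0.5125,-0.0475,0.025,0,0.02,-0.5125,-0.0475,0.075,0,0.02,-0.5125,-0.0475,0.1125,0,0.02,-0.5125,-0.0475,0.125,0,0.02,-0.5125,-0.0475,0.125,0,0.02]' | python3 jog.py; python3 - <<'E'
from h import *
print(sensors.state()["contact_force"],tool((.4441,-.3451,.0362),.059))
c=camrig.calibration("wrist"); im=camrig.get_image("wrist")[:,:,::-1]; cv2.imwrite("pics/w12.png",im)
# bamboo edges: brown pixels along two columns, in the picture
hsv=cv2.cvtColor(im,cv2.COLOR_BGR2HSV).astype(int); m=(hsv[...,0]<25)&(hsv[...,1]>90)&(hsv[...,2]>60)
for x in range(360,560,40):
    y=np.where(m[:,x])[0]; y=y[y<330]
    if len(y)>5: print(x,y.min(),cast(c,(x,y.min()),.022)[0].round(4))
E
```

```text
time_s: 44.15
position: [0.44, -0.3434, 0.0465]
eef_rot: [-3.139, -0.003, 1.626]
contact_force: [0.1, -0.1, -3.3]
gripper_width: 0.0388
grip_force: 52.2
[ 0.12188236 -0.0992781  -3.30545786] (array([-0.0019,  0.0041,  0.0103]), np.float64(-0.0038892657033284816))
360 172 [ 0.4763 -0.2958  0.022 ]
400 172 [ 0.4954 -0.2947  0.022 ]
440 171 [ 0.5143 -0.2931  0.022 ]
480 171 [ 0.5334 -0.2921  0.022 ]
520 171 [ 0.5524 -0.291   0.022 ]
```

Scaled: 0.0105 m / 0.8 = 0.0131, 0.0095 m / 0.8 = 0.0119.

```bash
echo '[-0.0025,0.0038,0.0063,0,0.02,-0.0025,0.0038,0.01,0,0.02,-0.0025,0.0038,0.0119,0,0.02,-0.0025,0.0038,0.0131,0,0.02,-0.0025,0.0038,0.0131,0,0.02]' | python3 jog.py
```

```text
time_s: 44.7
position: [0.4443, -0.3465, 0.038]
eef_rot: [3.141, 0.0, 1.626]
contact_force: [0.3, 0.1, -3.8]
gripper_width: 0.0383
grip_force: 52.2
```

Scaled: 0.0035 m / 0.8 = 0.0044, 0.002 m / 0.8 = 0.0025.

```bash
echo '[0,0,0.0013,0,0.02,0,0,0.0025,0,0.02,0,0,0.0044,0,0.02,0,0,0.0044,0,0.02]' | python3 jog.py
```

```text
time_s: 45.1
position: [0.4443, -0.3466, 0.0357]
eef_rot: [3.141, 0.001, 1.626]
contact_force: [-4.6, 4.3, 14.8]
gripper_width: 0.0386
grip_force: 54.4
```

Contact at .0357, as computed. Release, rise, and return to the coarse stone.

Scaled: -0.17 m / 0.8 = -0.2125, -0.15 m / 0.8 = -0.1875.

```bash
echo '[0,0,-0.0013,0,0.02,0,0,-0.0019,0,0.06,0,0,-0.0019,0,0.06,0,0,-0.0019,0,0.06,0,0,-0.0625,0,0.06,0,0,-0.125,0,0.075,0,0,-0.1875,0,0.085,0,0,-0.2125,0,0.085,0,0,-0.2125,0,0.085]' | python3 jog.py; python3 ws.py .4441 -.3451 .050 .1; python3 - <<'E'
from h import *
print(tool((.632,.075,.2),.055))
E
```

```text
time_s: 46.0
position: [0.4458, -0.3481, 0.2079]
eef_rot: [3.137, 0.005, 1.626]
contact_force: [-0.9, -0.3, -1.0]
gripper_width: 0.0851
grip_force: 0.0
centre [ 0.4456 -0.3478] size [ 37.8 135.9] long yaw -1.515
tool to z 0.1 (array([-0.0004,  0.0005,  0.1055]), np.float64(-0.00028468695761385554))
tool to z 0.1 (array([-0.0004,  0.0005,  0.1055]), np.float64(-0.00028468695761385554))
(array([0.4113, 0.21  , 0.005 ]), np.float64(3.1565728312754615e-05))
```

Fine stone confirmed on the bamboo, within 3 mm of plan.

Scaled: 0.411 m / 0.8 = 0.5138, 0.21 m / 0.8 = 0.2625.

```bash
echo '[0.5138,0.2625,0,0,0.085,0.5138,0.2625,0,0,0.085,0.5138,0.2625,0,0,0.085,0.5138,0.2625,0,0,0.085,0.5138,0.2625,0,0,0.085,0.5138,0.2625,0,0,0.085,0.5138,0.2625,0,0,0.085,0.5138,0.2625,0,0,0.085,0.5138,0.2625,0,0,0.085,0.5138,0.2625,0,0,0.085,0.5138,0.2625,0,0,0.085,0.5138,0.2625,0,0,0.085,0.5138,0.2625,0,0,0.085]' | python3 jog.py; python3 ws.py .632 .075 .054 .026
```

```text
time_s: 47.35
position: [0.6307, 0.0739, 0.2037]
eef_rot: [-3.14, 0.0, 1.624]
contact_force: [-0.6, 0.3, 0.1]
gripper_width: 0.0847
grip_force: 0.0
centre [0.6326 0.075 ] size [ 57.1 137.8] long yaw -1.516
tool to z 0.1 (array([0.0012, 0.0019, 0.1041]), np.float64(-0.0013505860152664972))
tool to z 0.026 (array([0.0012, 0.0019, 0.1781]), np.float64(-0.0013505860152664972))
```

Scaled: 0.175 m / 0.8 = 0.2188, 0.165 m / 0.8 = 0.2063.

```bash
echo '[0.0013,0.0013,0.05,0,0.085,0.0013,0.0013,0.1125,0,0.085,0.0013,0.0013,0.1688,0,0.085,0.0013,0.0013,0.2063,0,0.085,0.0013,0.0013,0.2188,0,0.085,0.0013,0.0013,0.2188,0,0.085,0.0013,0.0013,0.2188,0,0.04,0.0013,0.0013,0.2188,0,0.04,0.0013,0.0013,0.2188,0,0.04,0.0013,0.0013,0.2188,0,0.04,0.0013,0.0013,0.2188,0,0.04]' | python3 jog.py 70; echo '[0,0,-0.025,0,0.04,0,0,-0.075,0,0.04,0,0,-0.125,0,0.04,0,0,-0.1625,0,0.04,0,0,-0.1625,0,0.04]' | python3 jog.py;python3 - <<'E'
from h import *
print(tool((.586,-.3369,.05),.059))
E
```

```text
time_s: 48.5
position: [0.6332, 0.0762, 0.0319]
eef_rot: [3.139, 0.001, 1.626]
contact_force: [-3.4, -1.3, 8.8]
gripper_width: 0.0584
grip_force: 77.1
time_s: 49.0
position: [0.6354, 0.0765, 0.165]
eef_rot: [3.132, 0.0, 1.626]
contact_force: [-0.2, -0.2, -5.3]
gripper_width: 0.0585
grip_force: 78.6
(array([-0.41  , -0.0731,  0.1146]), np.float64(-0.0038661817037768387))
```

Scaled: -0.41 m / 0.8 = -0.5125, -0.385 m / 0.8 = -0.4813.

```bash
echo '[-0.0625,-0.0113,0,0,0.04,-0.125,-0.0225,0,0,0.04,-0.1875,-0.0338,0,0,0.04,-0.25,-0.045,0,0,0.04,-0.3125,-0.0563,0,0,0.04,-0.375,-0.0663,0,0,0.04,-0.4313,-0.0775,0,0,0.04,-0.4813,-0.0863,0,0,0.04,-0.5125,-0.0913,0.025,0,0.04,-0.5125,-0.0913,0.075,0,0.04,-0.5125,-0.0913,0.1188,0,0.04,-0.5125,-0.0913,0.1438,0,0.04,-0.5125,-0.0913,0.1438,0,0.04,-0.5125,-0.0913,0.1438,0,0.04]' | python3 jog.py; python3 - <<'E'
from h import *
print(sensors.state()["contact_force"],tool((.586,-.3369,.038),.059))
E
```

```text
time_s: 50.4
position: [0.5816, -0.3367, 0.044]
eef_rot: [-3.141, -0.001, 1.626]
contact_force: [0.6, -0.3, -5.3]
gripper_width: 0.0585
grip_force: 79.4
[ 0.63926125 -0.31042909 -5.26650746] (array([-0.0005,  0.0044,  0.006 ]), np.float64(-0.003927667787129829))
```

Scaled: 0.007 m / 0.8 = 0.0088, 0.006 m / 0.8 = 0.0075.

```bash
echo '[0,0.005,0.0038,0,0.04,0,0.005,0.0056,0,0.04,0,0.005,0.0075,0,0.04,0,0.005,0.0088,0,0.04,0,0.005,0.0088,0,0.04]' | python3 jog.py
```

```text
time_s: 50.9
position: [0.5861, -0.3368, 0.0378]
eef_rot: [3.141, 0.0, 1.626]
contact_force: [-0.5, 0.3, -1.3]
gripper_width: 0.0585
grip_force: 79.8
```

Scaled: -0.2 m / 0.8 = -0.25, -0.19 m / 0.8 = -0.2375.

```bash
echo '[0,0,0.0013,0,0.04,0,0,0.0013,0,0.04,0,0,0,0,0.075,0,0,0,0,0.075,0,0,0,0,0.075,0,0,-0.0625,0,0.075,0,0,-0.125,0,0.085,0,0,-0.1875,0,0.085,0,-0.05,-0.2375,0,0.085,0,-0.0875,-0.25,0,0.085,0,-0.0875,-0.25,0,0.085,0,-0.0875,-0.25,0,0.085]' | python3 jog.py; python3 ws.py .586 -.3369 .06 .1; python3 ws.py .4456 -.3478 .05 .1; sed -i '/"fine"/d;/"grey"/d' meas.py; python3 - <<'E'
from h import *
im=camrig.get_image("top")[:,:,::-1]; cv2.imwrite("pics/top3.png",im)
c=camrig.calibration("top"); a=cv2.imread("pics/top0.png")
for n,p in(("ram",(134,265)),("j1",(246,140)),("j2",(266,134)),("timer",(353,149)),("block",(351,248)),("knob",cast and proj(c,[.556,-.174,.087])[0].astype(int))):
    x,y=p; t=a[y-14:y+15,x-14:x+15] if n!="knob" else None
    if t is None: print(n,p,im[y-6:y+7:3,x-6:x+7:3].max(2)); continue
    q=cv2.matchTemplate(np.ascontiguousarray(im[y-24:y+25,x-24:x+25]),t,cv2.TM_CCOEFF_NORMED); print(n,np.array(np.unravel_index(q.argmax(),q.shape))-10,q.max().round(2))
E
python3 meas.py pics/top3.png
```

```text
time_s: 52.1
position: [0.5159, -0.341, 0.238]
eef_rot: [3.14, 0.001, 1.625]
contact_force: [-0.4, 0.8, 0.1]
gripper_width: 0.085
grip_force: 0.0
centre [ 0.5875 -0.3381] size [ 57.4 138.3] long yaw -1.517
tool to z 0.1 (array([-0.0013,  0.0713,  0.1372]), np.float64(0.0005302292714939316))
tool to z 0.1 (array([-0.0013,  0.0713,  0.1372]), np.float64(0.0005302292714939316))
centre [ 0.4456 -0.3483] size [ 38.1 136.5] long yaw -1.515
tool to z 0.1 (array([-0.004 , -0.071 ,  0.1367]), np.float64(-0.0007870122505322374))
tool to z 0.1 (array([-0.004 , -0.071 ,  0.1367]), np.float64(-0.0007870122505322374))
ram [0 0] 1.0
j1 [0 0] 1.0
j2 [0 0] 1.0
timer [0 0] 1.0
block [-3  0] 0.88
knob [358 196] [[131 131 134 134 132]
 [124  30  27 133 131]
 [ 26  36  29  61 133]
 [ 40  16  29 137 132]
 [139 138 139 132 129]]
mat (array([ 0.40083081, -0.15320947]), [117.02479553222656, 142.62350463867188], np.float64(-1.5610925209578936))
grip (array([ 0.40976544, -0.1575791 ]), [47.538700103759766, 77.7342529296875], np.float64(-1.5612701132310072))
bamboo (array([ 0.43790247, -0.34030093]), [179.06031799316406, 255.66896057128906], np.float64(-0.03212358170075369))
```

Stones, block and lever all check out, and the bystanders have not moved. Handing in.

```bash
python3 -c "
from workcell import r, camrig, sensors
print(r.close_job())"
```

```text
the job is handed in; nothing more can be done
None
```

I handed the job in at about 52 s, with no verdict returned: both stones there (fine and coarse; the medium was absent) were clamped, lapped fine first then coarse, and laid apart on the bamboo tray, with the block back on its mat, the lever released and the other things unmoved in the last check.

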